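# Clean the used makeup brushes and hang all brushes by colour

## Robot

A 6-joint arm with a two-finger parallel gripper is mounted at the origin on the work surface. World frame = base frame: x ahead of the robot, y to its left, z up, the work surface at z = 0. Lengths are in m, angles in degrees, forces in N, time in s.
With the tool pointing down it reaches from about 0.375 to 0.9 m from the base axis. Payload 3.1 kg.
Tool frame: the origin (TCP) lies at the very end of the fingers, on their centre line; the grasp point (between the pads) lies 19 mm behind it; z points along the fingers, y is the line along which they close (so a half turn about z gives the same grasp; the last joint's range is limited). The gripper opens to 87 mm and grips with 3 to 60 N. Pads are 19 mm wide; open, the fingers measure 117 mm over their backs; the gripper's body (75 mm by 190 mm) begins 51 mm behind the grasp point.
Start: joints at [65.231, 30.224, 82.088, -0, 67.689, -10.227], TCP at [0.157, 0.605, 0.223] pointing down, gripper open.
Joint ranges: [-176.69, 176.69], [-43.24, 126.21], [12.49, 139.97], [-82, 262], [0, 151.66], [-163.58, 163.58]. Speed limits (degrees/s): [159.86, 159.86, 180, 180, 180, 180].

## Interface

Orientations are given as a 3x3 rotation matrix whose columns are the frame's x, y, z axes.
In Python, from rig import readout, viewer, ticket gives the robot as it stands.
- The arm moves only by the tool send_rows, never from a script. Its argument "moves" is a list of rows, each a list of 6 numbers: the shift along the tool's x, y, z in units of 250 mm (1.0 is 250 mm), then the turn, a rotation vector about the tool's x, y, z in units of 90 degrees (1.0 is 90 degrees). A call has 1 to 12 rows; each row is the pose to reach, as a shift and turn from the pose commanded when the call began, along the tool's axes at that moment; what a row does not reach only later rows make up. A row lasts 1/10 s, in which the tool goes at most 50 mm and 8.59 degrees, less where a joint would pass 70% of its speed; a pose out of reach is approached as far as the arm can. A call with a number of a shift or a turn outside -1 to 1 is refused whole. A call with a gripper value outside its range is refused whole. "grip" is the opening, from 0 (shut) to 1 (fully open), set as the call begins (left out, the last holds). The fingers move at their own pace and stop on an object; the grip force is fixed at half the most. Time passes only in rows, so rows that repeat a pose let the fingers close. It gives the time, the measured TCP pose, the force, the opening and the grip force at its end, in the units of the state.
- readout.read_state(): the state, without advancing time (a new reading comes with each control period).
- viewer.capture(name): name is "scene" or "top" or "wrist"; returns (picture, depth): 384x512x3 uint8, red, green, blue; 384x512 float32, m along the optical axis (not along the pixel's ray), 0 where there is no reading.
- viewer.camera_info(name): a dict with "fx", "fy", "cx", "cy" (pixels), "R" (3x3) and "t" (3): a world point X has camera coordinates R X + t; the wrist camera has in their place "tool_from_camera" (4x4, takes a point from camera to tool coordinates, whose origin is the TCP and whose axes are the flange's). Camera axes: x right, y down, z forward; pixel columns grow to the right and rows downward; lengths in m; the calibration is good to about 2 mm. The wrist camera is an equidistant fisheye: a pixel r from the principal point sees the ray r / f radians off the axis. A picture is of the moment at which its call begins: read the wrist's pose just before it. camera_info takes no time and is no camera call.
- ticket.hand_in(): hands the job in; it is judged then, once.
The state is a dict: "time_s": time; "joint_positions": joint angles; "qvel": joint speeds; "tau": joint torques, N m; "position": TCP position; "tcp_rot": TCP orientation; "force": force on the tool from outside, world axes, zero at the start; "moment": the same for the moment, N m; "opening": opening from 0.0 (shut) to 1.0 (fully open); "grasp_force": force on a finger pad.
Only numpy, scipy, OpenCV 4.12 (cv2) and the standard library are available. Lean on these libraries where they do the work, as an engineer would, in place of code of your own. Each camera call takes 0.05 s, during which the arm holds its last target. There are 200 camera calls.

## Task

Put the long makeup brushes from the clear organizer away on the rail of the steel hair-clip stand: a brush with pink-stained bristles has been used, so before it is hung work it up and down inside the blue cleaning cup, at least three full strokes down to the bottom and back up almost to the rim, the thin eye brush before the fat cheek brush if both are there, but keep the clean white-bristled ones out of the cup. Hook each brush over the bare middle of the rail, never straight down at the ends where the sleeves are, then slide it along the rail onto the sleeve of its own colour, pink for used and white for clean, and leave it hanging there freely. Leave the jewelry box, the dropper bottle and the kabuki brush where they are, and do not drop a brush or tip the cup over.

Things in the scene. Friction and masses are not known exactly. Their poses are not given: they have to be found in the camera images.
- eye_brush: Thin long eye brush, USED: pink-stained bristles (head 20 mm across), black handle. May be absent. About 60 g, 188 mm tall, stands bristles down. A bent steel strip hook (10 mm wide) tops its handle, in its xz plane, mouth to +x. Grip it from above across both hook legs (closing along its x), 174 mm above the origin. Origin: centre of the bristle end (underside); z up to the hook.
- eye_brush_hook (a point): Under the peak of the hook's arch, 182 mm above the brush's origin, on its axis; 5 mm above the rail's axis when hung. Legs 28 mm wide outside, 18 mm clear inside (x = -9 to 9). The back leg (-x) runs down to the handle's end, 128 mm above the origin; the front lip (+x) ends at 154 mm. Between 128 and 154 mm is the mouth, open to +x: the rail enters there, then the hook is lowered on it.
- cheek_brush: Fat long cheek brush, USED: pink-stained bristles (head 29 mm across), black handle. May be absent. About 60 g, 188 mm tall, stands bristles down. A bent steel strip hook (10 mm wide) tops its handle, in its xz plane, mouth to +x. Grip it from above across both hook legs (closing along its x), 174 mm above the origin. Origin: centre of the bristle end (underside); z up to the hook.
- cheek_brush_hook (a point): Under the peak of the hook's arch, 182 mm above the brush's origin, on its axis; 5 mm above the rail's axis when hung. Legs 28 mm wide outside, 18 mm clear inside (x = -9 to 9). The back leg (-x) runs down to the handle's end, 128 mm above the origin; the front lip (+x) ends at 154 mm. Between 128 and 154 mm is the mouth, open to +x: the rail enters there, then the hook is lowered on it.
- clean_brush_a: Long brush, CLEAN: white bristles (head 24 mm across), wooden handle. May be absent. About 60 g, 188 mm tall, stands bristles down. A bent steel strip hook (10 mm wide) tops its handle, in its xz plane, mouth to +x. Grip it from above across both hook legs (closing along its x), 174 mm above the origin. Origin: centre of the bristle end (underside); z up to the hook.
- clean_brush_a_hook (a point): Under the peak of the hook's arch, 182 mm above the brush's origin, on its axis; 5 mm above the rail's axis when hung. Legs 28 mm wide outside, 18 mm clear inside (x = -9 to 9). The back leg (-x) runs down to the handle's end, 128 mm above the origin; the front lip (+x) ends at 154 mm. Between 128 and 154 mm is the mouth, open to +x: the rail enters there, then the hook is lowered on it.
- clean_brush_b: Long brush, CLEAN: white bristles (head 24 mm across), wooden handle. May be absent. About 60 g, 188 mm tall, stands bristles down. A bent steel strip hook (10 mm wide) tops its handle, in its xz plane, mouth to +x. Grip it from above across both hook legs (closing along its x), 174 mm above the origin. Origin: centre of the bristle end (underside); z up to the hook.
- clean_brush_b_hook (a point): Under the peak of the hook's arch, 182 mm above the brush's origin, on its axis; 5 mm above the rail's axis when hung. Legs 28 mm wide outside, 18 mm clear inside (x = -9 to 9). The back leg (-x) runs down to the handle's end, 128 mm above the origin; the front lip (+x) ends at 154 mm. Between 128 and 154 mm is the mouth, open to +x: the rail enters there, then the hook is lowered on it.
- hair_stand: Stainless tongue-style hair clip stand, fixed: base plate 120 x 410 x 12 mm, two upright flat tongues with clips at y = -185 and +185 mm (34 mm wide, 272 mm high), joined by a round dark rail of 8 mm diameter along the stand's y at x = 0, its axis 215 mm above the origin. The 108 mm of rail between the sleeves are bare steel. Origin: centre of the base's underside.
- pink_sleeve: Thin pink sleeve (72 mm long, 10 mm across, no hindrance to hooks sliding over it) round the rail, on its left or right half; marks where used brushes hang. Room for two hooks about 34 mm apart. Origin: its centre on the rail's axis; y along the rail.
- white_sleeve: Thin white sleeve, the same size, on the other half of the rail; marks where clean brushes hang. Origin: its centre on the rail's axis; y along the rail.
- organizer: Clear acrylic organizer, fixed: four square open wells in a row along its y (centres at -75, -25, 25 and 75 mm), each 42 x 42 mm outside, 34 x 34 mm inside, 60 mm high, floor 4 mm; 192 mm long in all, one brush at most in each well. Standing brushes reach 192 mm above the vanity. Origin: centre of its underside.
- cup: Blue ceramic dry-cleaning cup for brushes, ribbed rubber bottom, loose, 0.45 kg, 95 mm high, 72 mm across at the foot and 84 mm at the rim, wall 4 mm; inner floor 6 mm above the origin, clear width inside 64 mm at the floor and 76 mm at the rim. Origin: centre of its underside.
- jewelry_box: White plastic jewelry box with a shut flip-top lid, 114 x 154 x 77 mm, bystander. Origin: centre of its underside.
- dropper_bottle: Blue glass dropper bottle with a black pipette cap, 34 mm across, 104 mm high, bystander. Origin: centre of its underside.
- kabuki_brush: Short kabuki brush with a wooden handle, standing bristles up, 46 mm across, 68 mm high, bystander. Origin: centre of its underside.
Mind the look-alikes: they are no part of the job. There is more than one size of the cup; the one meant has the size given above. What is shaped like the clean_brush_b but turquoise is not meant.

How it is judged:
By the outcome, as a careful person would: the job done as asked, in the order asked, and still so for the second after the job is handed in, with the robot touching nothing.
Of eye_brush, cheek_brush, clean_brush_a, clean_brush_b only 3 to 4 are there at a start; the rules pass over those that are not, and their reading is None.
At some moment in a run one of cup may be knocked a few centimetres aside while the robot is not near it.
It also fails if it takes over 210 s, if anything falls off the work surface, if the arm or the gripper's body presses on something with over 40 N, if the wrist force passes 120 N, or if a joint passes its speed limit or range.

## Working session

There is one attempt and no reset: what is moved stays moved. The work goes in short steps, Python scripts to look and compute and a tool call to move; the robot and the scene stay as the last step left them, time stands still between calls to the robot, and variables do not carry over. Pictures are saved under pics/ and viewed, at most 14 in all, crops included, and the job is handed in when it is done.

Besides the shell and the picture viewer there is one more tool, called after "Call:" as name(argument=value, ...), one argument or row to a line, values as JSON. send_rows: Moves the arm, as the interface text tells. Shifts and turns lie within -1 to 1; 1 stands for 250 mm of shift or 90 degrees of turn. Its arguments: {"type":"object","properties":{"moves":{"type":"array"},"grip":{"type":"number"}},"required":["moves"]}

```bash
ls; mkdir -p pics; python3 - <<'E'
from rig import readout, viewer
import cv2, numpy as np
s=readout.read_state(); print(s)
for n in ("scene","top"):
    im,d=viewer.capture(n); cv2.imwrite(f"pics/{n}0.png",cv2.resize(im[:,:,::-1],(800,600),interpolation=cv2.INTER_CUBIC)); np.savez(f"{n}0.npz",im=im,d=d)
    print(n,viewer.camera_info(n))
print(viewer.camera_info("wrist"))
E
```

```text
pics
{'time_s': 0.0, 'joint_positions': array([ 6.52318761e+01,  3.02801324e+01,  8.21556362e+01, -1.76771491e-04,
        6.76861707e+01, -1.02264981e+01]), 'qvel': array([ 0.00562979,  0.06371418, -0.05026296,  0.01042406,  0.11082652,
       -0.00360987]), 'tau': array([ 4.92776071e-04, -4.40044892e+01, -1.76591563e+01,  6.33544824e-02,
        5.83079411e-02, -1.74841193e-04]), 'position': array([0.15658814, 0.60433144, 0.22156326]), 'tcp_rot': array([[-9.67965610e-01,  2.51081236e-01, -8.89028096e-04],
       [ 2.51082530e-01,  9.67963751e-01, -1.93366052e-03],
       [ 3.75041098e-04, -2.09493630e-03, -9.99997735e-01]]), 'force': array([-0.27945003, -0.17757117, -0.63617   ]), 'moment': array([ 0.01875475,  0.05339568, -0.00591354]), 'grasp_force': 0.0, 'opening': 1.0003694855635994}
scene {'fx': 401.9109782172843, 'fy': 401.9109782172843, 'cx': 256.5905335898619, 'cy': 198.28880059969705, 'R': array([[ 0.69484038,  0.71883935, -0.02160645],
       [ 0.49218389, -0.49722819, -0.71450622],
       [-0.52435853,  0.48583343, -0.69929537]]), 't': array([-0.35684888, -0.14493938,  1.42228621])}
top {'fx': 379.8500515047888, 'fy': 379.8500515047888, 'cx': 258.67789829654896, 'cy': 190.84094425865482, 'R': array([[ 0.02580489, -0.99966629,  0.00119373],
       [-0.99219551, -0.02575773, -0.12200246],
       [ 0.1219925 ,  0.00196385, -0.99252908]]), 't': array([0.01020772, 0.49338562, 1.35186316])}
{'fx': 297.3186396354542, 'fy': 297.3186396354542, 'cx': 253.77971962679763, 'cy': 186.86707562755, 'tool_from_camera': array([[ 6.70938881e-04, -9.62593008e-01, -2.70950644e-01,
         7.25711830e-02],
       [ 9.99999754e-01,  7.01913146e-04, -1.74126588e-05,
         4.83093978e-04],
       [ 2.06945122e-04, -2.70950565e-01,  9.62593241e-01,
        -1.62670781e-01],
       [ 0.00000000e+00,  0.00000000e+00,  0.00000000e+00,
         1.00000000e+00]])}
```

View pics/scene0.png

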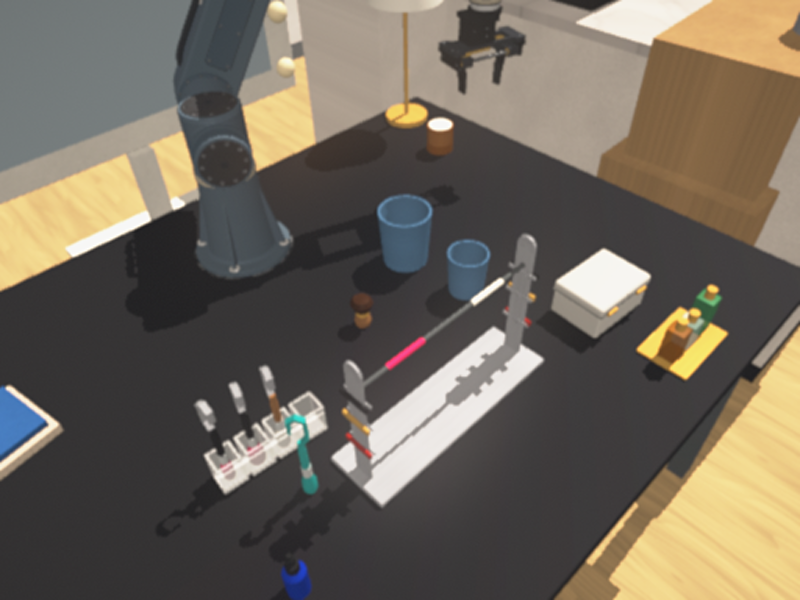

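View pics/top0.png

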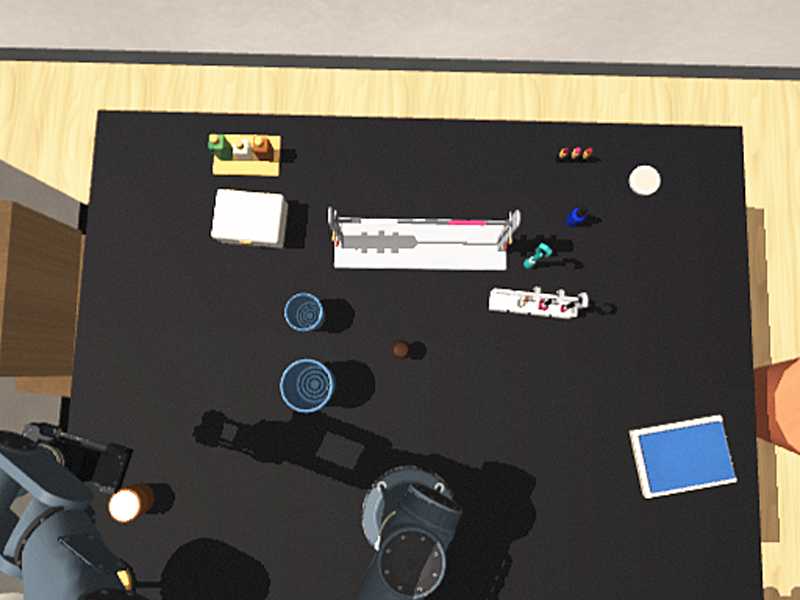

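Top view (800-wide picture): the two blue cups are at (304,312), small, and (306,386), large. The stand is at (420,245), with the pink sleeve at (467,222) and the white one on the left half. The organizer is at (538,303), the turquoise look-alike at (538,256) and the dropper bottle at (577,215). The scene view shows two black-handled brushes in the two outer wells at the near end, then one wooden-handled brush, then an empty well. Next I'll measure these.

```bash
cat > h.py <<'E'
import numpy as np, cv2
from rig import readout, viewer
def cloud(n,d):
    c=viewer.camera_info(n); v,u=np.mgrid[:384,:512]
    P=np.stack([(u-c['cx'])/c['fx']*d,(v-c['cy'])/c['fy']*d,d],-1)
    return (P-c['t'])@c['R']          # R^T (p - t)
def ray(n,u,v,z):
    c=viewer.camera_info(n); r=c['R'].T@np.array([(u-c['cx'])/c['fx'],(v-c['cy'])/c['fy'],1.]); o=-c['R'].T@c['t']
    return o+r*(z-o[2])/r[2]
def hsv(im): return cv2.cvtColor(im,cv2.COLOR_RGB2HSV)
E
python3 - <<'E'
from h import *
for n in("top","scene"):
    f=np.load(n+"0.npz"); im,d=f['im'],f['d']; P=cloud(n,d); H=hsv(im); X=P[...,0];Y=P[...,1];Z=P[...,2]
    ok=(d>0)
    print(n,"table z",np.median(Z[ok&(abs(Z)<.03)]))
    # blue cups
    m=(ok&(H[...,0]>95)&(H[...,0]<118)&(H[...,1]>90)&(X>.1)&(X<.8)&(Y>-.3)&(Z>.015)&(Z<.25)).astype(np.uint8)
    k,l,st,ce=cv2.connectedComponentsWithStats(m)
    for i in range(1,k):
        if st[i,4]>60:
            q=P[l==i]; zt=np.percentile(q[:,2],97); r=q[q[:,2]>zt-.008]
            (c,rad)=cv2.minEnclosingCircle(r[:,:2].astype(np.float32)); print(" blue",ce[i],st[i,4],"ztop",zt.round(3),"c",np.round(c,4),"R",round(rad,4))
    # stand: high points
    m=ok&(X>.5)&(X<.85)&(Y>-.35)&(Y<.4)&(Z>.2)&(Z<.3)
    q=P[m]; 
    hi=q[q[:,2]>.25]; 
    for s in(hi[hi[:,1]>0],hi[hi[:,1]<0]): print(" tongue",s[:,0].mean(),s[:,1].mean(),s[:,1].min(),s[:,1].max(),s[:,2].max(),len(s))
    pk=m&(H[...,0]>160)&(H[...,1]>120); 
    print(" pink",P[pk].mean(0),P[pk].min(0),P[pk].max(0),pk.sum())
    ra=q[(abs(q[:,2]-.217)<.012)]; 
    print(" rail fit x=a*y+b",np.polyfit(ra[:,1],ra[:,0],1),len(ra))
    # base plate
    m=ok&(H[...,1]<40)&(H[...,2]>150)&(Z>.002)&(Z<.025)&(X>.45)&(X<.8)&(Y>-.35)&(Y<.35)
    q=P[m][:,:2].astype(np.float32)*1000; print(" base",cv2.minAreaRect(q))
    m=ok&(X>.35)&(X<.62)&(Y<-.15)&(Y>-.5)&(Z>.05)&(Z<.07)
    q=P[m][:,:2].astype(np.float32)*1000; print(" org",cv2.minAreaRect(q),len(q))
    m=(ok&(X>.35)&(X<.75)&(Y<-.15)&(Y>-.5)&(Z>.15)&(Z<.21)).astype(np.uint8)
    k,l,st,ce=cv2.connectedComponentsWithStats(m)
    for i in range(1,k):
        if st[i,4]>4: q=P[l==i]; print(" hook",ce[i].round(),st[i,4],q.mean(0).round(4),q.min(0).round(3),q.max(0).round(3))
E
python3 - <<'E'
import numpy as np,cv2
a=np.load('top0.npz')['im'][175:215,300:390]; b=np.load('scene0.npz')['im'][220:330,110:220]
a=cv2.resize(a,None,fx=8,fy=8,interpolation=cv2.INTER_CUBIC); cv2.imwrite('pics/orgtop.png',a[:,:,::-1])
b=cv2.resize(b,None,fx=5,fy=5,interpolation=cv2.INTER_CUBIC); cv2.imwrite('pics/orgsc.png',b[:,:,::-1])
E
```

```text
top table z -7.868384890108562e-05
 blue [192.53413655 198.36947791] 249 ztop 0.098 c [0.4503 0.2468] R 0.0414
 blue [192.68487395 246.63865546] 476 ztop 0.129 c [0.291  0.2276] R 0.0559
 tongue 0.6257685817905341 0.17445432162749389 0.17291064714189286 0.17730912549077987 0.2729939610892541 23
 tongue 0.6301130105659432 -0.19379240185927357 -0.1965103000339108 -0.19223641655681425 0.27780304721456867 23
 pink [ 0.62978183 -0.10028061  0.21907312] [ 0.62546631 -0.1373303   0.21150958] [ 0.63451713 -0.0634957   0.22521066] 70
 rail fit x=a*y+b [-0.00787347  0.62894725] 336
 base ((603.5880126953125, -83.626708984375), (552.5111083984375, 237.30101013183594), 84.7761459350586)
 org ((536.3626098632812, -277.5987854003906), (191.0087890625, 138.93319702148438), 83.53321838378906) 255
 hook [326. 139.] 9 [ 0.6476 -0.1917  0.1993] [ 0.641 -0.194  0.167] [ 0.657 -0.19   0.208]
 hook [326. 149.] 49 [ 0.6179 -0.1952  0.1793] [ 0.604 -0.203  0.15 ] [ 0.642 -0.191  0.209]
 hook [348. 159.] 38 [ 0.5872 -0.2688  0.1784] [ 0.577 -0.281  0.151] [ 0.598 -0.257  0.189]
 hook [342. 188.] 41 [ 0.4916 
[... 816 characters left out ...]
0.6312703 ] 641
 base ((585.506591796875, 0.161407470703125), (707.9417114257812, 236.67666625976562), 86.72930145263672)
 org ((535.3187866210938, -279.5743713378906), (193.0537872314453, 142.58714294433594), 82.75081634521484) 692
 hook [171. 242.] 91 [ 0.4977 -0.2518  0.1767] [ 0.479 -0.258  0.15 ] [ 0.508 -0.243  0.192]
 hook [151. 253.] 88 [ 0.4937 -0.301   0.1773] [ 0.476 -0.308  0.151] [ 0.503 -0.293  0.192]
 hook [227. 262.] 287 [ 0.6337 -0.1985  0.18  ] [ 0.604 -0.204  0.15 ] [ 0.659 -0.19   0.21 ]
 hook [131. 264.] 114 [ 0.4867 -0.349   0.1764] [ 0.466 -0.354  0.152] [ 0.499 -0.342  0.193]
 hook [189. 271.] 114 [ 0.5903 -0.2699  0.1748] [ 0.575 -0.283  0.151] [ 0.601 -0.256  0.189]
```

View pics/orgtop.png

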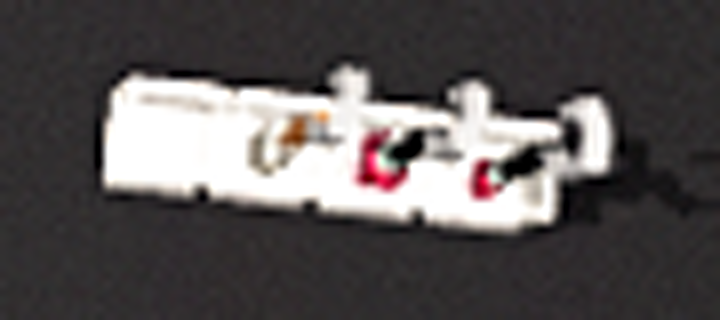

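View pics/orgsc.png

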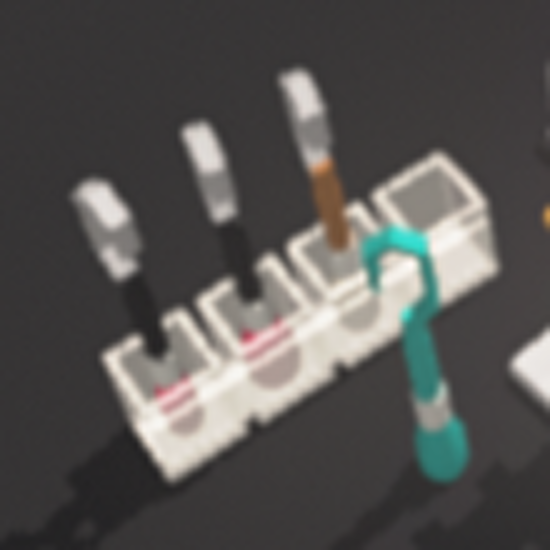

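Three brushes are there. The eye brush (narrow head) is in the outermost well at y≈-0.35, the cheek brush (wide head) at y≈-0.30 and the clean wooden one at y≈-0.25. The turquoise one outside the organizer is ignored. The cup meant is the small one, ~96 mm high and R≈42 mm, at (0.450, 0.246). The large one is 129 mm high. I'll move over the organizer for a wrist view.

```bash
cat >> h.py <<'E'
from scipy.spatial.transform import Rotation as Ro
def Rdown(yaw=0):  # tool y along world angle yaw (0 = +x), tool z down
    a=np.radians(yaw); y=np.array([np.cos(a),np.sin(a),0]); z=np.array([0,0,-1.]); return np.stack([np.cross(y,z),y,z],1)
def plan(*wps):
    "wps: (x,y,z,yaw); prints rows from the present pose"
    s=readout.read_state(); R=s['tcp_rot']; p=s['position']
    print('t',round(s['time_s'],2),'tcp',p.round(4),'toolyaw',round(np.degrees(np.arctan2(R[1,1],R[0,1])),2),'open',round(s['opening'],3),'gf',round(s['grasp_force'],1),'F',s['force'].round(1))
    for x,y,z,w in wps:
        print((x,y,z,w),'->',(R.T@(np.array([x,y,z])-p)/.25).round(3).tolist(),(Ro.from_matrix(R.T@Rdown(w)).as_rotvec(degrees=True)/90).round(3).tolist())
E
python3 -c "
from h import *
plan((.30,.50,.36,45),(.37,.40,.37,30))"
```

```text
t 0.1 tcp [0.1566 0.6044 0.2217] toolyaw 75.46 open 1.003 gf 0.0 F [-0.8 -0.7  0.2]
(0.3, 0.5, 0.36, 45) -> [-0.66, -0.261, -0.553] [-0.001, 0.0, 0.338]
(0.37, 0.4, 0.37, 30) -> [-1.031, -0.578, -0.593] [-0.001, 0.0, 0.505]
```

Call:
send_rows(
  moves=[
    [-0.2,0,-0.3,0,0,0.08],
    [-0.4,-0.15,-0.55,0,0,0.17],
    [-0.66,-0.26,-0.55,0,0,0.25],
    [-0.8,-0.4,-0.57,0,0,0.34],
    [-0.95,-0.55,-0.58,0,0,0.42],
    [-0.95,-0.55,-0.58,0,0,0.5],
    [-0.95,-0.55,-0.58,0,0,0.58],
    [-0.95,-0.55,-0.58,0,0,0.66],
    [-0.95,-0.55,-0.58,0,0,0.74],
    [-0.95,-0.55,-0.58,0,0,0.84],
    [-0.95,-0.55,-0.58,0,0,0.84],
  ],
)

```text
time_s: 1.2
position: [0.3521, 0.4119, 0.3671]
tcp_rot: [[0.003, 1.0, -0.001], [1.0, -0.003, -0.001], [-0.001, -0.001, -1.0]]
force: [-0.5, -0.1, -0.2]
opening: 1.001
grasp_force: 0.0
```

```bash
python3 -c "
from h import *
plan((.42,.2,.37,0),(.45,-.05,.37,0),(.49,-.3,.37,0))"
```

```text
t 1.2 tcp [0.3521 0.4119 0.3671] toolyaw -0.17 open 1.001 gf 0.0 F [-0.5 -0.1 -0.2]
(0.42, 0.2, 0.37, 0) -> [-0.847, 0.274, -0.011] [-0.001, 0.0, -0.002]
(0.45, -0.05, 0.37, 0) -> [-1.846, 0.397, -0.011] [-0.001, 0.0, -0.002]
(0.49, -0.3, 0.37, 0) -> [-2.846, 0.56, -0.01] [-0.001, 0.0, -0.002]
```

Call:
send_rows(
  moves=[
    [-0.2,0.06,0,0,0,0],
    [-0.4,0.13,0,0,0,0],
    [-0.6,0.2,0,0,0,0],
    [-0.8,0.26,0,0,0,0],
    [-1,0.3,0,0,0,0],
  ],
)

```text
time_s: 1.7
position: [0.4247, 0.1714, 0.3674]
tcp_rot: [[-0.002, 1.0, 0.0], [1.0, 0.002, -0.0], [-0.0, 0.0, -1.0]]
force: [0.3, 0.3, 0.4]
opening: 1.003
grasp_force: 0.0
```

Call:
send_rows(
  moves=[
    [-0.2,0.03,0,0,0,0],
    [-0.4,0.06,0,0,0,0],
    [-0.6,0.1,0,0,0,0],
    [-0.8,0.13,0,0,0,0],
    [-1,0.16,0,0,0,0],
  ],
  grip=0.7,
)

```text
time_s: 2.2
position: [0.463, -0.0757, 0.3675]
tcp_rot: [[-0.001, 1.0, 0.0], [1.0, 0.001, 0.0], [0.0, 0.0, -1.0]]
force: [0.5, 0.4, 0.1]
opening: 0.713
grasp_force: 0.0
```

Call:
send_rows(
  moves=[
    [-0.2,0.02,0,0,0,0],
    [-0.4,0.04,0,0,0,0],
    [-0.6,0.06,0,0,0,0],
    [-0.8,0.08,0,0,0,0],
    [-0.9,0.08,0,0,0,0],
    [-0.9,0.08,0,0,0,0],
    [-0.9,0.08,0,0,0,0],
  ],
)

```text
time_s: 2.9
position: [0.4822, -0.2986, 0.3668]
tcp_rot: [[0.002, 1.0, -0.001], [1.0, -0.002, 0.002], [0.002, -0.001, -1.0]]
force: [0.2, -0.0, 0.3]
opening: 0.705
grasp_force: 0.0
```

```bash
python3 - <<'E'
from h import *
plan()
im,d=viewer.capture("wrist"); np.savez("w1.npz",im=im,d=d)
cv2.imwrite("pics/w1.png",cv2.resize(im[:,:,::-1],(800,600),interpolation=cv2.INTER_CUBIC))
E
```

```text
t 2.9 tcp [ 0.4822 -0.2986  0.3668] toolyaw -0.09 open 0.705 gf 0.0 F [ 0.2 -0.   0.3]
```

View pics/w1.png

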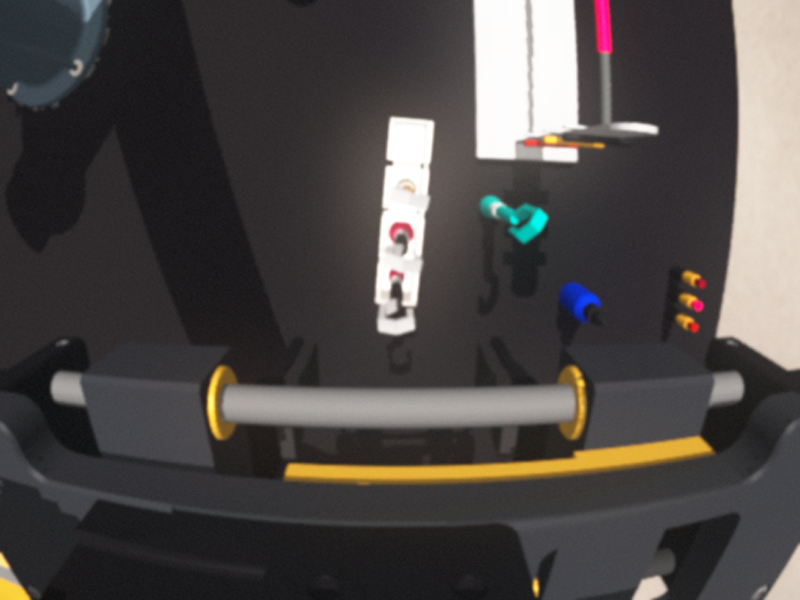

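```bash
python3 - <<'E'
from h import *
f=np.load("w1.npz"); im=f['im']; d=f['d']
c=cv2.resize(im[70:240,220:300],None,fx=3.5*2,fy=3.5,interpolation=cv2.INTER_CUBIC) if 0 else cv2.resize(im[70:245,225:300],None,fx=3.4,fy=3.4,interpolation=cv2.INTER_CUBIC)
t=np.load("scene0.npz"); P=cloud("scene",t['d'])
cs=cv2.resize(t['im'][228:300,120:185],(540,595),interpolation=cv2.INTER_CUBIC)
cv2.imwrite("pics/w1c.png",np.hstack([c[:595],cs])[:,:,::-1])
X,Y,Z=P[...,0],P[...,1],P[...,2]
for n in("scene","top"):
  t=np.load(n+"0.npz"); P=cloud(n,t['d']);X,Y,Z=P[...,0],P[...,1],P[...,2]
  for yc in(-.348,-.299,-.250):
    for a,b in((.18,.195),(.158,.18),(.137,.156),(.10,.128)):
        m=(abs(Y-yc)<.02)&(X>.45)&(X<.53)&(Z>a)&(Z<b)&(t['d']>0); q=P[m]
        if len(q): print(n,yc,(a,b),len(q),'x',q[:,0].min().round(4),q[:,0].mean().round(4),q[:,0].max().round(4),'y',q[:,1].mean().round(4), 'dy/dx',np.polyfit(q[:,0],q[:,1],1)[0].round(2) if len(q)>4 else '')
E
```

```text
scene -0.348 (0.18, 0.195) 58 x 0.467 0.4859 0.499 y -0.3485 dy/dx 0.08
scene -0.348 (0.158, 0.18) 50 x 0.466 0.4889 0.498 y -0.3494 dy/dx 0.17
scene -0.348 (0.137, 0.156) 21 x 0.4685 0.4736 0.4799 y -0.3514 dy/dx 0.01
scene -0.348 (0.1, 0.128) 48 x 0.48 0.486 0.4893 y -0.3495 dy/dx 0.65
scene -0.299 (0.18, 0.195) 47 x 0.4755 0.4916 0.501 y -0.3001 dy/dx -0.18
scene -0.299 (0.158, 0.18) 36 x 0.4763 0.4976 0.5029 y -0.302 dy/dx -0.02
scene -0.299 (0.137, 0.156) 9 x 0.4766 0.4787 0.4832 y -0.3011 dy/dx -0.18
scene -0.299 (0.1, 0.128) 45 x 0.4857 0.4914 0.4946 y -0.3005 dy/dx 0.66
scene -0.25 (0.18, 0.195) 45 x 0.4801 0.4956 0.5063 y -0.2509 dy/dx -0.18
scene -0.25 (0.158, 0.18) 40 x 0.4793 0.5016 0.5081 y -0.2527 dy/dx -0.04
scene -0.25 (0.137, 0.156) 12 x 0.4766 0.4843 0.4907 y -0.2512 dy/dx 0.01
scene -0.25 (0.1, 0.128) 40 x 0.4871 0.4962 0.5009 y -0.2516 dy/dx 0.45
top -0.348 (0.18, 0.195) 28 x 0.4703 0.4832 0.4967 y -0.3474 dy/dx 0.01
top -0.348 (0.158, 0.18) 14 x 0.4687 0.479 0.4971 y -0.3462 dy/dx 0.18
top -0.348 (0.137, 0.156) 5 x 0.47 0.4737 0.4787 y -0.3448 dy/dx -0.28
top -0.348 (0.1, 0.128) 10 x 0.4778 0.4817 0.4873 y -0.3444 dy/dx -0.11
top -0.299 (0.18, 0.195) 32 x 0.4753 0.4874 0.5019 y -0.2982 dy/dx -0.21
top -0.299 (0.158, 0.18) 8 x 0.4737 0.4852 0.5027 y -0.2954 dy/dx -0.07
top -0.299 (0.137, 0.156) 5 x 0.4735 0.4802 0.4877 y -0.295 dy/dx -0.19
top -0.299 (0.1, 0.128) 7 x 0.4838 0.4877 0.4923 y -0.2947 dy/dx 0.13
top -0.25 (0.18, 0.195) 30 x 0.4805 0.4922 0.5066 y -0.2494 dy/dx -0.22
top -0.25 (0.158, 0.18) 8 x 0.4788 0.4931 0.5077 y -0.2463 dy/dx -0.09
top -0.25 (0.137, 0.156) 6 x 0.4788 0.4831 0.4892 y -0.2457 dy/dx 0.58
top -0.25 (0.1, 0.128) 6 x 0.4894 0.4932 0.4979 y -0.2455 dy/dx -0.67
```

View pics/w1c.png

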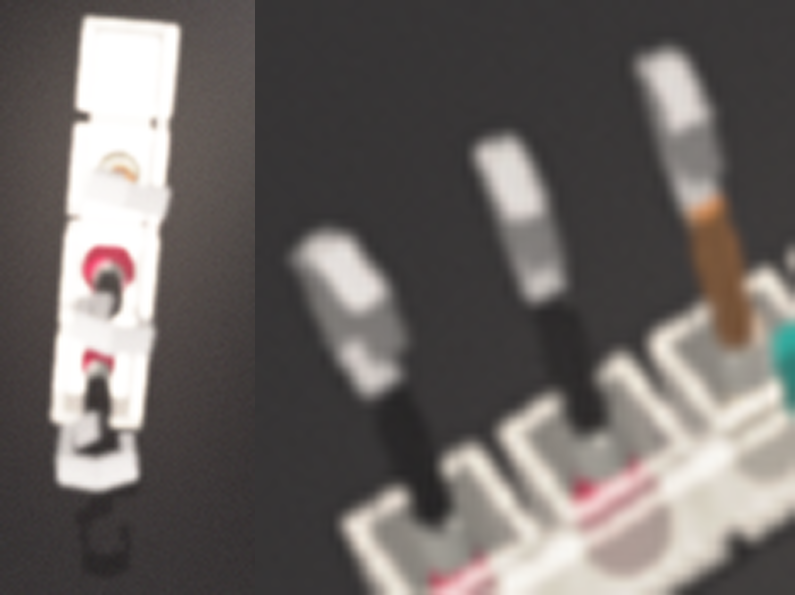

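The crop shows that in all three hooks the back leg is on the low-x side, so the mouths point to world +x. The middle head (crop (108,268)) is clearly wider than the outer one (98,360), which confirms cheek and eye respectively. Hook yaws are about +2° for eye and −11° for cheek and clean. I'll grasp the eye brush at (0.483, −0.348).

```bash
python3 -c "
from h import *
plan((.4832,-.348,.25,2.5),(.4832,-.348,.160,2.5))"
```

```text
t 2.95 tcp [ 0.4824 -0.2978  0.3671] toolyaw -0.04 open 0.698 gf 0.0 F [ 0.4  0.3 -0.2]
(0.4832, -0.348, 0.25, 2.5) -> [-0.202, 0.004, 0.468] [-0.001, -0.001, -0.028]
(0.4832, -0.348, 0.16, 2.5) -> [-0.202, 0.004, 0.828] [-0.001, -0.001, -0.028]
```

Call:
send_rows(
  moves=[
    [-0.1,0.004,0.05,0,0,-0.028],
    [-0.2,0.004,0.2,0,0,-0.028],
    [-0.2,0.004,0.35,0,0,-0.028],
    [-0.2,0.004,0.47,0,0,-0.028],
    [-0.2,0.004,0.54,0,0,-0.028],
    [-0.2,0.004,0.62,0,0,-0.028],
    [-0.2,0.004,0.7,0,0,-0.028],
    [-0.2,0.004,0.77,0,0,-0.028],
    [-0.2,0.004,0.828,0,0,-0.028],
    [-0.2,0.004,0.828,0,0,-0.028],
    [-0.2,0.004,0.828,0,0,-0.028],
  ],
)

```text
time_s: 4.05
position: [0.484, -0.3476, 0.1611]
tcp_rot: [[-0.044, 0.999, 0.0], [0.999, 0.044, 0.0], [0.0, 0.0, -1.0]]
force: [0.6, 0.5, 0.1]
opening: 0.704
grasp_force: 0.0
```

Call:
send_rows(
  moves=[
    [0,0,0,0,0,0],
    [0,0,0,0,0,0],
    [0,0,0,0,0,0],
    [0,0,0,0,0,0],
    [0,0,0,0,0,0],
    [0,0,0,0,0,0],
    [0,0,0,0,0,0],
    [0,0,0,0,0,0],
  ],
  grip=0.0,
)

```text
time_s: 4.85
position: [0.4835, -0.349, 0.1607]
tcp_rot: [[-0.041, 0.999, 0.0], [0.999, 0.041, -0.0], [-0.0, 0.0, -1.0]]
force: [0.5, -0.4, 1.6]
opening: 0.315
grasp_force: 29.8
```

```bash
python3 - <<'E'
from h import *
for n in("top","scene"):
    im,d=viewer.capture(n); np.savez(n+"1.npz",im=im,d=d); P=cloud(n,d); H=hsv(im);X,Y,Z=[P[...,i] for i in range(3)]
    m=(d>0)&(H[...,0]>95)&(H[...,0]<118)&(H[...,1]>90)&(X>.38)&(X<.55)&(Y>.15)&(Y<.35)&(Z>.085)&(Z<.11)
    print(n,cv2.minEnclosingCircle(P[m][:,:2].astype(np.float32)))
plan((.483,-.348,.33,2.5))
E
```

```text
top ((0.45055538415908813, 0.24673888087272644), 0.041732046753168106)
scene ((0.45057299733161926, 0.2433571219444275), 0.043974414467811584)
t 4.95 tcp [ 0.4835 -0.349   0.1607] toolyaw 2.38 open 0.316 gf 29.8 F [-1.1  0.5  2.4]
(0.483, -0.348, 0.33, 2.5) -> [0.004, -0.002, -0.677] [0.0, 0.0, -0.001]
```

Call:
send_rows(
  moves=[
    [0,0,-0.05,0,0,0],
    [0,0,-0.12,0,0,0],
    [0,0,-0.22,0,0,0],
    [0,0,-0.34,0,0,0],
    [0,0,-0.46,0,0,0],
    [0,0,-0.58,0,0,0.01],
    [0,0,-0.7,0,0,0.02],
    [0,0,-0.8,0,0,0.026],
    [0,0,-0.9,0,0,0.026],
    [0,0,-0.9,0,0,0.026],
    [0,0,-0.9,0,0,0.026],
  ],
)

```text
time_s: 6.05
position: [0.4834, -0.3486, 0.3859]
tcp_rot: [[-0.001, 1.0, 0.001], [1.0, 0.001, -0.0], [-0.0, 0.001, -1.0]]
force: [-0.7, -0.5, -0.6]
opening: 0.314
grasp_force: 29.8
```

Call:
send_rows(
  moves=[
    [0.1,0,0,0,0,0],
    [0.2,-0.01,0,0,0,0],
    [0.35,-0.02,0,0,0,0],
    [0.5,-0.04,0,0,0,0],
    [0.65,-0.05,0,0,0,0],
    [0.8,-0.06,0,0,0,0],
    [0.95,-0.06,0,0,0,0],
  ],
)

```text
time_s: 6.75
position: [0.4668, -0.1094, 0.3837]
tcp_rot: [[-0.0, 1.0, -0.004], [1.0, 0.0, 0.002], [0.002, -0.004, -1.0]]
force: [1.6, -0.1, -0.9]
opening: 0.317
grasp_force: 29.8
```

Call:
send_rows(
  moves=[
    [0.15,0,0,0,0,0],
    [0.3,-0.01,0,0,0,0],
    [0.45,-0.02,0,0,0,0],
    [0.6,-0.04,0,0,0,0],
    [0.75,-0.05,0,0,0,0],
    [0.87,-0.06,0,0,0,0],
    [0.95,-0.06,0,0,0,0],
    [0.95,-0.06,0,0,0,0],
    [0.95,-0.06,0,0,0,0],
  ],
)

```text
time_s: 7.65
position: [0.4524, 0.126, 0.3842]
tcp_rot: [[-0.002, 1.0, -0.003], [1.0, 0.002, -0.001], [-0.001, -0.003, -1.0]]
force: [-1.0, -0.4, -0.6]
opening: 0.318
grasp_force: 29.8
```

```bash
cat > cup.py <<'E'
from h import *
def cup(show=True):
    cs=[]
    for n in("top","scene"):
        im,d=viewer.capture(n); P=cloud(n,d); H=hsv(im);X,Y,Z=[P[...,i] for i in range(3)]
        m=(d>0)&(H[...,0]>95)&(H[...,0]<118)&(H[...,1]>90)&(X>.37)&(X<.56)&(Y>.1)&(Y<.4)&(Z>.085)&(Z<.11)
        if m.sum()>8: c,r=cv2.minEnclosingCircle(P[m][:,:2].astype(np.float32)); print(n,np.round(c,4),round(r,4),m.sum())
        np.savez(n+"L.npz",im=im,d=d)
E
python3 - <<'E'
from cup import *
cup()
plan((.4505,.245,.27,0),(.4505,.245,.166,0))
im,d=viewer.capture("scene");im2,_=viewer.capture("wrist")
cv2.imwrite("pics/s2.png",np.hstack([im[50:350,100:500],im2[0:300,50:450]])[:,:,::-1])
E
```

```text
top [0.4505 0.2469] 0.0409 38
scene [0.4502 0.2457] 0.0435 114
t 7.75 tcp [0.4529 0.1253 0.3848] toolyaw -0.01 open 0.319 gf 29.8 F [-0.7 -0.2 -0.2]
(0.4505, 0.245, 0.27, 0) -> [0.479, -0.009, 0.459] [-0.001, 0.0, -0.0]
(0.4505, 0.245, 0.166, 0) -> [0.479, -0.008, 0.875] [-0.001, 0.0, -0.0]
```

View pics/s2.png

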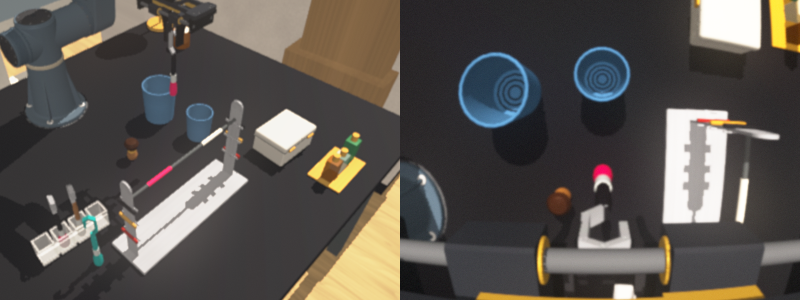

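The scene crop shows the eye brush held upright, with its pink head at (174,88). The meant cup is the small one at (200,122), unmoved, while the bigger cup at (158,98) is the decoy. Now the strokes.

Call:
send_rows(
  moves=[
    [0.12,0,0,0,0,0],
    [0.25,0,0,0,0,0],
    [0.38,-0.01,0.05,0,0,0],
    [0.48,-0.01,0.15,0,0,0],
    [0.48,-0.01,0.25,0,0,0],
    [0.48,-0.01,0.35,0,0,0],
    [0.48,-0.01,0.45,0,0,0],
    [0.48,-0.01,0.58,0,0,0],
    [0.48,-0.01,0.7,0,0,0],
    [0.48,-0.01,0.8,0,0,0],
    [0.48,-0.01,0.87,0,0,0],
    [0.48,-0.01,0.875,0,0,0],
  ],
)

```text
time_s: 9.05
position: [0.4493, 0.2448, 0.1646]
tcp_rot: [[0.001, 1.0, -0.005], [1.0, -0.001, -0.002], [-0.002, -0.005, -1.0]]
force: [0.3, -0.8, 0.1]
opening: 0.316
grasp_force: 29.8
```

Call:
send_rows(
  moves=[
    [0,0,-0.15,0,0,0],
    [0,0,-0.305,0,0,0],
    [0,0,-0.305,0,0,0],
    [0,0,-0.15,0,0,0],
    [0,0,0.005,0,0,0],
    [0,0,0.005,0,0,0],
    [0,0,-0.15,0,0,0],
    [0,0,-0.305,0,0,0],
    [0,0,-0.305,0,0,0],
    [0,0,-0.15,0,0,0],
    [0,0,0.005,0,0,0],
    [0,0,0.005,0,0,0],
  ],
)

```text
time_s: 10.25
position: [0.4481, 0.245, 0.1629]
tcp_rot: [[-0.0, 1.0, -0.007], [1.0, 0.0, -0.002], [-0.002, -0.007, -1.0]]
force: [-0.8, -0.6, -0.3]
opening: 0.314
grasp_force: 30.0
```

Call:
send_rows(
  moves=[
    [0,0,-0.15,0,0,0],
    [0,0,-0.31,0,0,0],
    [0,0,-0.31,0,0,0],
    [0,0,-0.31,0,0,0],
  ],
)

```text
time_s: 10.65
position: [0.4514, 0.2463, 0.2455]
tcp_rot: [[-0.001, 1.0, 0.004], [1.0, 0.001, 0.001], [0.001, 0.004, -1.0]]
force: [-0.1, -0.2, -0.7]
opening: 0.321
grasp_force: 30.0
```

Call:
send_rows(
  moves=[
    [0,0,0.15,0,0,0],
    [0,0,0.31,0,0,0],
    [0,0,0.31,0,0,0],
    [0,0,0.15,0,0,0],
    [0,0,0,0,0,0],
    [0,0,0,0,0,0],
    [0,0,0.15,0,0,0],
    [0,0,0.31,0,0,0],
    [0,0,0.31,0,0,0],
    [0,0,0.15,0,0,0],
    [0,0,0,0,0,0],
    [0,0,0,0,0,0],
  ],
)

```text
time_s: 11.85
position: [0.4542, 0.2473, 0.2496]
tcp_rot: [[-0.001, 1.0, 0.012], [1.0, 0.001, 0.004], [0.004, 0.012, -1.0]]
force: [1.3, 0.4, -0.5]
opening: 0.32
grasp_force: 30.0
```

Call:
send_rows(
  moves=[
    [0,0,0.03,0,0,0],
    [0,0,0.03,0,0,0],
    [0,0,0.03,0,0,0],
    [0,0,0.03,0,0,0],
  ],
)

```text
time_s: 12.25
position: [0.4498, 0.2458, 0.2345]
tcp_rot: [[-0.001, 1.0, -0.003], [1.0, 0.001, -0.001], [-0.001, -0.003, -1.0]]
force: [0.2, 0.0, -0.4]
opening: 0.32
grasp_force: 30.0
```

```bash
python3 -c "
from h import *
plan((.450,.246,.1635,0))"
```

```text
t 12.25 tcp [0.4498 0.2458 0.2345] toolyaw 0.03 open 0.32 gf 30.0 F [ 0.2  0.  -0.4]
(0.45, 0.246, 0.1635, 0) -> [0.001, 0.001, 0.284] [-0.002, 0.0, 0.0]
```

Call:
send_rows(
  moves=[
    [0,0,0.08,0,0,0],
    [0,0,0.16,0,0,0],
    [0,0,0.23,0,0,0],
    [0,0,0.28,0,0,0],
    [0,0,0.285,0,0,0],
    [0,0,0.285,0,0,0],
    [0,0,0.2,0,0,0],
    [0,0,0.12,0,0,0],
    [0,0,0.04,0,0,0],
    [0,0,-0.01,0,0,0],
    [0,0,-0.02,0,0,0],
    [0,0,-0.02,0,0,0],
  ],
)

```text
time_s: 13.45
position: [0.4509, 0.2462, 0.2414]
tcp_rot: [[-0.001, 1.0, 0.002], [1.0, 0.001, 0.001], [0.001, 0.002, -1.0]]
force: [-0.6, 0.2, -0.8]
opening: 0.316
grasp_force: 30.0
```

Call:
send_rows(
  moves=[
    [0,0,0.08,0,0,0],
    [0,0,0.16,0,0,0],
    [0,0,0.24,0,0,0],
    [0,0,0.3,0,0,0],
    [0,0,0.305,0,0,0],
    [0,0,0.305,0,0,0],
  ],
)

```text
time_s: 14.05
position: [0.4502, 0.246, 0.1637]
tcp_rot: [[-0.001, 1.0, -0.002], [1.0, 0.001, -0.001], [-0.001, -0.002, -1.0]]
force: [0.3, 0.3, -0.7]
opening: 0.315
grasp_force: 30.0
```

Call:
send_rows(
  moves=[
    [0,0,-0.08,0,0,0],
    [0,0,-0.16,0,0,0],
    [0,0,-0.24,0,0,0],
    [0,0,-0.3,0,0,0],
    [0,0,-0.305,0,0,0],
    [0,0,-0.305,0,0,0],
    [0,0,-0.24,0,0,0],
    [0,0,-0.16,0,0,0],
    [0,0,-0.08,0,0,0],
    [0,0,-0.01,0,0,0],
    [0,0,0,0,0,0],
    [0,0,0,0,0,0],
  ],
)

```text
time_s: 15.25
position: [0.4499, 0.2459, 0.1634]
tcp_rot: [[-0.001, 1.0, -0.002], [1.0, 0.001, -0.001], [-0.001, -0.002, -1.0]]
force: [0.6, 0.4, -0.3]
opening: 0.314
grasp_force: 30.0
```

Call:
send_rows(
  moves=[
    [0,0,-0.08,0,0,0],
    [0,0,-0.16,0,0,0],
    [0,0,-0.24,0,0,0],
    [0,0,-0.3,0,0,0],
    [0,0,-0.305,0,0,0],
    [0,0,-0.305,0,0,0],
    [0,0,-0.305,0,0,0],
  ],
)

```text
time_s: 15.95
position: [0.45, 0.246, 0.24]
tcp_rot: [[-0.001, 1.0, -0.001], [1.0, 0.001, -0.0], [-0.0, -0.001, -1.0]]
force: [-0.7, -0.6, -0.0]
opening: 0.315
grasp_force: 30.0
```

The eye brush has had its strokes: bottom at about 7 mm (the floor is at 6 mm), top at about 84 mm. Now lift it and go to the rail.

Call:
send_rows(
  moves=[
    [0,0,-0.12,0,0,0],
    [0,0,-0.25,0,0,0],
    [0,0,-0.38,0,0,0],
    [0,0,-0.46,0,0,0],
    [-0.12,0.04,-0.46,0,0,0],
    [-0.26,0.1,-0.46,0,0,0],
    [-0.42,0.18,-0.46,0,0,0],
    [-0.58,0.26,-0.46,0,0,0],
    [-0.74,0.34,-0.46,0,0,0],
    [-0.88,0.42,-0.46,0,0,0],
    [-0.98,0.46,-0.46,0,0,0],
    [-1,0.46,-0.46,0,0,0],
  ],
)

```text
time_s: 17.15
position: [0.5667, -0.0069, 0.3538]
tcp_rot: [[0.003, 1.0, -0.002], [1.0, -0.003, -0.001], [-0.001, -0.002, -1.0]]
force: [-0.1, 0.5, 0.2]
opening: 0.318
grasp_force: 30.0
```

```bash
python3 - <<'E'
from h import *
# rail bare-part centre near y=-.01, per view, plus sleeve extents from initial pictures
for n in("top","scene"):
    f=np.load(n+"0.npz"); P=cloud(n,f['d']); X,Y,Z=[P[...,i] for i in range(3)]
    m=(f['d']>0)&(abs(Y+.01)<.05)&(Z>.19)&(Z<.24)&(X>.58)&(X<.68); q=P[m]; print(n,q.mean(0),q[:,2].max(),len(q))
    H=hsv(f['im']); w=m*0; w=(f['d']>0)&(Y>0)&(Y<.16)&(Z>.205)&(Z<.23)&(X>.6)&(X<.66)&(H[...,2]>190); print(' white y',np.percentile(Y[w],[0,2,50,98,100]).round(4),w.sum())
plan((.565,-.01,.231,.5),(.630,-.01,.231,.5),(.630,-.01,.1965,.5))
E
```

```text
top [ 0.62942968 -0.00865189  0.21815258] 0.2246286324114677 63
 white y [0.0002 0.0202 0.0768 0.115  0.1151] 73
scene [ 0.63122139 -0.01110782  0.21619642] 0.21943918644065033 124
 white y [0.0431 0.0465 0.0807 0.1176 0.1194] 90
t 17.15 tcp [ 0.5667 -0.0069  0.3538] toolyaw -0.18 open 0.318 gf 30.0 F [-0.1  0.5  0.2]
(0.565, -0.01, 0.231, 0.5) -> [-0.012, -0.006, 0.491] [-0.001, 0.0, -0.008]
(0.63, -0.01, 0.231, 0.5) -> [-0.011, 0.254, 0.491] [-0.001, 0.0, -0.008]
(0.63, -0.01, 0.1965, 0.5) -> [-0.011, 0.254, 0.629] [-0.001, 0.0, -0.008]
```

Call:
send_rows(
  moves=[
    [-0.01,0,0.1,0,0,-0.008],
    [-0.01,0,0.22,0,0,-0.008],
    [-0.01,0,0.34,0,0,-0.008],
    [-0.01,0,0.44,0,0,-0.008],
    [-0.01,0,0.49,0,0,-0.008],
    [-0.01,0,0.49,0,0,-0.008],
    [-0.01,0,0.49,0,0,-0.008],
    [-0.01,0,0.49,0,0,-0.008],
  ],
)

```text
time_s: 17.95
position: [0.5668, -0.0063, 0.2345]
tcp_rot: [[-0.014, 1.0, 0.003], [1.0, 0.014, -0.001], [-0.001, 0.003, -1.0]]
force: [0.2, -0.0, -0.5]
opening: 0.32
grasp_force: 30.0
```

Call:
send_rows(
  moves=[
    [0,0.05,0,0,0,0],
    [0,0.1,0,0,0,0],
    [0,0.15,0,0,0,0],
    [0,0.2,0,0,0,0],
    [0,0.24,0,0,0,0],
    [0,0.252,0,0,0,0],
    [0,0.252,0,0,0,0],
    [0,0.252,0,0,0,0],
    [0,0.252,0,0,0,0],
  ],
)

```text
time_s: 18.85
position: [0.6288, -0.0055, 0.2333]
tcp_rot: [[-0.013, 1.0, 0.001], [1.0, 0.013, -0.0], [-0.0, 0.001, -1.0]]
force: [-0.0, -0.6, 0.4]
opening: 0.317
grasp_force: 30.0
```

```bash
python3 - <<'E'
from h import *
plan((.6295,-.01,.231,.5),(.6295,-.01,.1965,.5))
im,d=viewer.capture("scene");im2,_=viewer.capture("wrist")
a=cv2.resize(im[120:270,210:360],(500,500),interpolation=cv2.INTER_CUBIC);b=im2[60:384,100:400]
cv2.imwrite("pics/s3.png",np.hstack([a,cv2.resize(b,(300,500))])[:,:,::-1])
E
```

```text
t 18.85 tcp [ 0.6288 -0.0055  0.2333] toolyaw 0.75 open 0.317 gf 30.0 F [-0.  -0.6  0.4]
(0.6295, -0.01, 0.231, 0.5) -> [-0.018, 0.003, 0.009] [0.001, 0.0, 0.003]
(0.6295, -0.01, 0.1965, 0.5) -> [-0.018, 0.003, 0.147] [0.001, 0.0, 0.003]
```

View pics/s3.png

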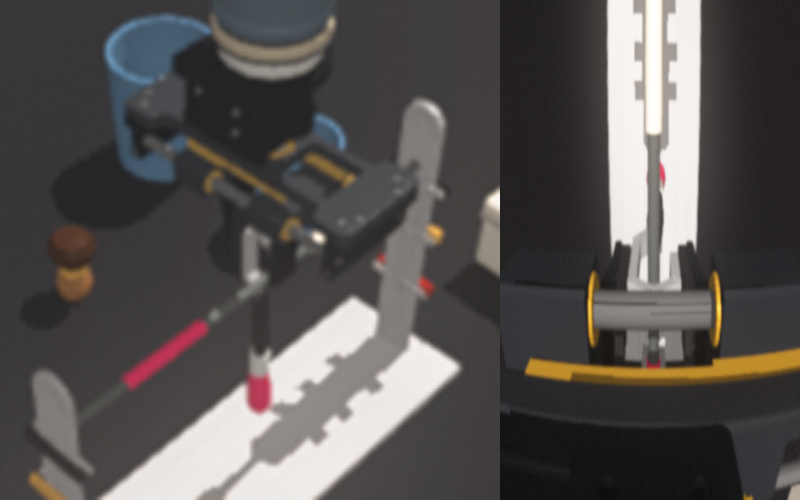

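The rail passes through the mouth and is centred between the hook's legs in the wrist crop (652,230). Lower it and slide to y=-0.117.

Call:
send_rows(
  moves=[
    [-0.01,0.003,0.04,0,0,0.003],
    [-0.01,0.003,0.08,0,0,0.003],
    [-0.01,0.003,0.12,0,0,0.003],
    [-0.01,0.003,0.145,0,0,0.003],
    [-0.01,0.003,0.145,0,0,0.003],
    [-0.01,0.003,0.145,0,0,0.003],
    [-0.01,0.003,0.145,0,0,0.003],
  ],
)

```text
time_s: 19.65
position: [0.63, -0.008, 0.1972]
tcp_rot: [[-0.009, 1.0, 0.001], [1.0, 0.009, -0.0], [-0.0, 0.001, -1.0]]
force: [-0.5, 0.8, -0.2]
opening: 0.319
grasp_force: 30.0
```

```bash
python3 -c "
from h import *
plan((.6305,-.117,.1965,.5))"
```

```text
t 19.65 tcp [ 0.63   -0.008   0.1972] toolyaw 0.49 open 0.319 gf 30.0 F [-0.5  0.8 -0.2]
(0.6305, -0.117, 0.1965, 0.5) -> [-0.436, -0.002, 0.003] [0.001, 0.0, -0.0]
```

Call:
send_rows(
  moves=[
    [-0.05,0,0,0,0,0],
    [-0.1,0,0,0,0,0],
    [-0.15,0,0,0,0,0],
    [-0.2,0,0,0,0,0],
    [-0.25,0,0,0,0,0],
    [-0.3,0.002,0,0,0,0],
    [-0.35,0.002,0,0,0,0],
    [-0.4,0.002,0,0,0,0],
    [-0.44,0.002,0,0,0,0],
    [-0.44,0.002,0,0,0,0],
    [-0.44,0.002,0,0,0,0],
    [-0.44,0.002,0,0,0,0],
  ],
)

```text
time_s: 20.85
position: [0.6308, -0.1173, 0.1967]
tcp_rot: [[-0.009, 1.0, -0.0], [1.0, 0.009, 0.0], [0.0, -0.0, -1.0]]
force: [0.3, -0.4, 0.1]
opening: 0.318
grasp_force: 30.0
```

Call:
send_rows(
  moves=[
    [0,0,0.004,0,0,0],
    [0,0,0.008,0,0,0],
    [0,0,0.008,0,0,0],
    [0,0,0.008,0,0,0],
  ],
)

```text
time_s: 21.25
position: [0.631, -0.1177, 0.1947]
tcp_rot: [[-0.009, 1.0, -0.0], [1.0, 0.009, 0.0], [0.0, -0.0, -1.0]]
force: [0.0, -0.1, -0.9]
opening: 0.317
grasp_force: 30.0
```

Call:
send_rows(
  moves=[
    [0,0,0.004,0,0,0],
    [0,0,0.004,0,0,0],
    [0,0,0.004,0,0,0],
  ],
)

```text
time_s: 21.55
position: [0.631, -0.118, 0.1938]
tcp_rot: [[-0.008, 1.0, -0.0], [1.0, 0.008, 0.0], [0.0, -0.0, -1.0]]
force: [-0.4, 0.3, 0.3]
opening: 0.317
grasp_force: 30.0
```

Call:
send_rows(
  moves=[
    [0,0,0.004,0,0,0],
    [0,0,0.004,0,0,0],
    [0,0,0.004,0,0,0],
  ],
)

```text
time_s: 21.85
position: [0.631, -0.118, 0.1928]
tcp_rot: [[-0.008, 1.0, -0.0], [1.0, 0.008, -0.0], [-0.0, -0.0, -1.0]]
force: [0.1, -0.4, -1.3]
opening: 0.314
grasp_force: 30.0
```

Call:
send_rows(
  moves=[
    [0,0,0.004,0,0,0],
    [0,0,0.004,0,0,0],
    [0,0,0.004,0,0,0],
  ],
)

```text
time_s: 22.15
position: [0.6311, -0.118, 0.1926]
tcp_rot: [[-0.009, 1.0, 0.001], [1.0, 0.009, -0.0], [-0.0, 0.001, -1.0]]
force: [-1.8, 1.0, 4.5]
opening: 0.314
grasp_force: 30.0
```

Call:
send_rows(
  moves=[
    [0,0,0,0,0,0],
    [0,0,0,0,0,0],
    [0,0,0,0,0,0],
    [0,0,0,0,0,0],
    [0,0,-0.05,0,0,0],
    [0,0,-0.15,0,0,0],
    [0,0,-0.3,0,0,0],
    [0,0,-0.45,0,0,0],
    [0,0,-0.6,0,0,0],
    [0,0,-0.7,0,0,0],
    [0,0,-0.7,0,0,0],
  ],
  grip=0.6,
)

```text
time_s: 23.25
position: [0.6331, -0.1186, 0.373]
tcp_rot: [[-0.009, 1.0, 0.011], [1.0, 0.009, -0.004], [-0.004, 0.011, -1.0]]
force: [0.4, -0.1, 0.0]
opening: 0.6
grasp_force: 0.0
```

```bash
python3 - <<'E'
from h import *
plan((.4884,-.299,.36,-11),(.4884,-.299,.160,-11))
im,d=viewer.capture("scene");np.savez("sceneL.npz",im=im,d=d);im2,_=viewer.capture("wrist")
a=cv2.resize(im[150:320,110:330],(600,464),interpolation=cv2.INTER_CUBIC)
cv2.imwrite("pics/s4.png",a[:,:,::-1])
P=cloud("scene",d);X,Y,Z=[P[...,i] for i in range(3)]
for lo,hi in((.215,.235),(.10,.15),(.04,.07)):
    m=(d>0)&(abs(Y+.118)<.03)&(abs(X-.63)<.05)&(Z>lo)&(Z<hi)&~((Z>.208)&(abs(Y+.118)>.008)); q=P[m]; print(lo,len(q),q.mean(0).round(4),q[:,0].min().round(4),q[:,0].max().round(4))
E
```

```text
t 23.25 tcp [ 0.6331 -0.1186  0.373 ] toolyaw 0.5 open 0.6 gf 0.0 F [ 0.4 -0.1  0. ]
(0.4884, -0.299, 0.36, -11) -> [-0.716, -0.586, 0.049] [0.007, 0.002, 0.128]
(0.4884, -0.299, 0.16, -11) -> [-0.713, -0.594, 0.849] [0.007, 0.002, 0.128]
0.215 58 [ 0.6332 -0.1186  0.2199] 0.6175 0.6434
0.1 80 [ 0.631  -0.12    0.1251] 0.6235 0.6354
0.04 55 [ 0.6302 -0.1214  0.0564] 0.618 0.6353
```

View pics/s4.png

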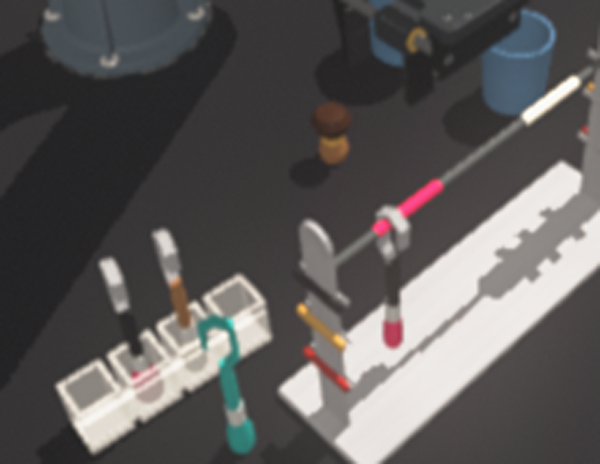

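The eye brush hangs upright on the pink sleeve (crop (392,280)). Next is the cheek brush.

Call:
send_rows(
  moves=[
    [-0.1,-0.08,0.05,0,0,0.03],
    [-0.25,-0.2,0.05,0,0,0.06],
    [-0.4,-0.33,0.05,0,0,0.09],
    [-0.55,-0.45,0.05,0,0,0.128],
    [-0.65,-0.53,0.05,0,0,0.128],
    [-0.716,-0.586,0.1,0,0,0.128],
    [-0.716,-0.59,0.2,0,0,0.128],
    [-0.716,-0.59,0.3,0,0,0.128],
    [-0.716,-0.59,0.4,0,0,0.128],
    [-0.716,-0.59,0.42,0,0,0.128],
    [-0.716,-0.59,0.42,0,0,0.128],
    [-0.716,-0.59,0.42,0,0,0.128],
  ],
)

```text
time_s: 24.55
position: [0.4854, -0.2984, 0.2622]
tcp_rot: [[0.191, 0.982, 0.0], [0.982, -0.191, -0.0], [-0.0, 0.001, -1.0]]
force: [0.2, -0.2, 0.5]
opening: 0.597
grasp_force: 0.0
```

```bash
python3 -c "
from h import *
plan((.4884,-.299,.160,-11))"
```

```text
t 24.55 tcp [ 0.4854 -0.2984  0.2622] toolyaw -11.02 open 0.597 gf 0.0 F [ 0.2 -0.2  0.5]
(0.4884, -0.299, 0.16, -11) -> [0.0, 0.012, 0.409] [0.0, 0.0, -0.0]
```

Call:
send_rows(
  moves=[
    [0,0.012,0.08,0,0,0],
    [0,0.012,0.16,0,0,0],
    [0,0.012,0.24,0,0,0],
    [0,0.012,0.32,0,0,0],
    [0,0.012,0.38,0,0,0],
    [0,0.012,0.409,0,0,0],
    [0,0.012,0.409,0,0,0],
    [0,0.012,0.409,0,0,0],
  ],
)

```text
time_s: 25.35
position: [0.4887, -0.2994, 0.1607]
tcp_rot: [[0.191, 0.982, 0.002], [0.982, -0.191, -0.002], [-0.001, 0.002, -1.0]]
force: [-0.2, -0.2, -0.2]
opening: 0.598
grasp_force: 0.0
```

Call:
send_rows(
  moves=[
    [0,0,0,0,0,0],
    [0,0,0,0,0,0],
    [0,0,0,0,0,0],
    [0,0,0,0,0,0],
    [0,0,0,0,0,0],
    [0,0,0,0,0,0],
    [0,0,0,0,0,0],
  ],
  grip=0.0,
)

```text
time_s: 26.05
position: [0.4879, -0.2989, 0.1598]
tcp_rot: [[0.191, 0.982, -0.0], [0.982, -0.191, -0.0], [-0.0, 0.0, -1.0]]
force: [-0.8, 0.1, 2.7]
opening: 0.317
grasp_force: 30.0
```

Call:
send_rows(
  moves=[
    [0,0,-0.05,0,0,0],
    [0,0,-0.12,0,0,0],
    [0,0,-0.22,0,0,0],
    [0,0,-0.34,0,0,0],
    [0,0,-0.46,0,0,0],
    [0,0,-0.58,0,0,-0.03],
    [0,0,-0.7,0,0,-0.07],
    [0,0,-0.8,0,0,-0.11],
    [0,0,-0.9,0,0,-0.122],
    [0,0,-0.9,0,0,-0.122],
    [0,0,-0.9,0,0,-0.122],
  ],
)

```text
time_s: 27.15
position: [0.4879, -0.2986, 0.3848]
tcp_rot: [[0.001, 1.0, 0.001], [1.0, -0.001, -0.0], [-0.0, 0.001, -1.0]]
force: [0.2, 0.5, -1.0]
opening: 0.319
grasp_force: 30.0
```

Call:
send_rows(
  moves=[
    [0.1,0,0,0,0,0],
    [0.2,-0.01,0,0,0,0],
    [0.35,-0.02,0,0,0,0],
    [0.5,-0.04,0,0,0,0],
    [0.65,-0.05,0,0,0,0],
    [0.8,-0.07,0,0,0,0],
    [0.95,-0.07,0,0,0,0],
  ],
)

```text
time_s: 27.85
position: [0.4689, -0.0594, 0.3827]
tcp_rot: [[0.002, 1.0, -0.004], [1.0, -0.002, 0.002], [0.002, -0.004, -1.0]]
force: [0.4, 0.7, -1.0]
opening: 0.319
grasp_force: 30.0
```

Call:
send_rows(
  moves=[
    [0.15,0,0,0,0,0],
    [0.3,-0.01,0,0,0,0],
    [0.45,-0.02,0,0,0,0],
    [0.6,-0.04,0,0,0,0],
    [0.7,-0.05,0,0,0,0],
    [0.75,-0.06,0,0,0,0],
    [0.75,-0.07,0,0,0,0],
    [0.75,-0.07,0,0,0,0],
  ],
)

```text
time_s: 28.65
position: [0.4528, 0.1256, 0.3838]
tcp_rot: [[0.001, 1.0, -0.002], [1.0, -0.001, -0.001], [-0.001, -0.002, -1.0]]
force: [0.2, -0.4, -0.7]
opening: 0.314
grasp_force: 30.0
```

```bash
python3 - <<'E'
from cup import *
cup()
plan((.4505,.246,.29,0),(.4505,.246,.163,0))
E
```

```text
top [0.451  0.2468] 0.0413 39
scene [0.4518 0.2467] 0.0438 108
t 28.75 tcp [0.4534 0.1251 0.3843] toolyaw -0.14 open 0.32 gf 30.0 F [ 0.2 -0.9 -0.2]
(0.4505, 0.246, 0.29, 0) -> [0.484, -0.013, 0.377] [-0.0, 0.0, -0.002]
(0.4505, 0.246, 0.163, 0) -> [0.484, -0.013, 0.885] [-0.0, 0.0, -0.002]
```

Call:
send_rows(
  moves=[
    [0.12,0,0,0,0,0],
    [0.25,0,0,0,0,0],
    [0.38,-0.01,0.05,0,0,0],
    [0.484,-0.012,0.15,0,0,0],
    [0.484,-0.012,0.25,0,0,0],
    [0.484,-0.012,0.3,0,0,0],
    [0.484,-0.012,0.38,0,0,0],
    [0.484,-0.012,0.48,0,0,0],
    [0.484,-0.012,0.56,0,0,0],
    [0.484,-0.012,0.58,0,0,0],
    [0.484,-0.012,0.58,0,0,0],
    [0.484,-0.012,0.58,0,0,0],
  ],
)

```text
time_s: 29.95
position: [0.4516, 0.247, 0.2404]
tcp_rot: [[0.002, 1.0, 0.002], [1.0, -0.002, 0.0], [0.0, 0.002, -1.0]]
force: [0.2, 0.1, -0.8]
opening: 0.318
grasp_force: 30.0
```

```bash
python3 -c "
from h import *
plan((.4505,.246,.239,0),(.4505,.246,.1625,0))"
```

```text
t 29.95 tcp [0.4516 0.247  0.2404] toolyaw -0.11 open 0.318 gf 30.0 F [ 0.2  0.1 -0.8]
(0.4505, 0.246, 0.239, 0) -> [-0.004, -0.004, 0.006] [0.001, -0.0, -0.001]
(0.4505, 0.246, 0.1625, 0) -> [-0.004, -0.005, 0.312] [0.001, -0.0, -0.001]
```

Call:
send_rows(
  moves=[
    [0,0,0.08,0,0,0],
    [0,0,0.16,0,0,0],
    [0,0,0.24,0,0,0],
    [0,0,0.3,0,0,0],
    [0,0,0.312,0,0,0],
    [0,0,0.312,0,0,0],
    [0,0,0.312,0,0,0],
  ],
)

```text
time_s: 30.65
position: [0.4515, 0.2475, 0.1627]
tcp_rot: [[0.001, 1.0, 0.003], [1.0, -0.001, 0.001], [0.001, 0.003, -1.0]]
force: [0.9, 0.3, -0.0]
opening: 0.319
grasp_force: 30.0
```

Call:
send_rows(
  moves=[
    [0,0,-0.08,0,0,0],
    [0,0,-0.16,0,0,0],
    [0,0,-0.24,0,0,0],
    [0,0,-0.3,0,0,0],
    [0,0,-0.307,0,0,0],
    [0,0,-0.307,0,0,0],
    [0,0,-0.24,0,0,0],
    [0,0,-0.16,0,0,0],
    [0,0,-0.08,0,0,0],
    [0,0,-0.01,0,0,0],
    [0,0,0,0,0,0],
    [0,0,0,0,0,0],
  ],
)

```text
time_s: 31.85
position: [0.4497, 0.247, 0.1606]
tcp_rot: [[0.001, 1.0, -0.002], [1.0, -0.001, -0.001], [-0.001, -0.002, -1.0]]
force: [-0.4, 0.3, -0.9]
opening: 0.318
grasp_force: 30.0
```

Call:
send_rows(
  moves=[
    [0,0,-0.08,0,0,0],
    [0,0,-0.16,0,0,0],
    [0,0,-0.24,0,0,0],
    [0,0,-0.3,0,0,0],
    [0,0,-0.307,0,0,0],
    [0,0,-0.307,0,0,0],
    [0,0,-0.24,0,0,0],
    [0,0,-0.16,0,0,0],
    [0,0,-0.08,0,0,0],
    [0,0,-0.01,0,0,0],
    [0,0,0,0,0,0],
    [0,0,0,0,0,0],
  ],
)

```text
time_s: 33.05
position: [0.4494, 0.2469, 0.16]
tcp_rot: [[0.001, 1.0, -0.003], [1.0, -0.001, -0.001], [-0.001, -0.003, -1.0]]
force: [0.2, -0.5, 0.0]
opening: 0.315
grasp_force: 30.0
```

Call:
send_rows(
  moves=[
    [0,0,-0.08,0,0,0],
    [0,0,-0.16,0,0,0],
    [0,0,-0.24,0,0,0],
    [0,0,-0.3,0,0,0],
    [0,0,-0.307,0,0,0],
    [0,0,-0.307,0,0,0],
    [0,0,-0.24,0,0,0],
    [0,0,-0.16,0,0,0],
    [0,0,-0.08,0,0,0],
    [0,0,-0.01,0,0,0],
    [0,0,0,0,0,0],
    [0,0,0,0,0,0],
  ],
)

```text
time_s: 34.25
position: [0.4487, 0.2469, 0.1599]
tcp_rot: [[0.001, 1.0, -0.005], [1.0, -0.001, -0.001], [-0.001, -0.005, -1.0]]
force: [-1.6, 1.0, -2.2]
opening: 0.316
grasp_force: 30.0
```

Call:
send_rows(
  moves=[
    [0,0,-0.08,0,0,0],
    [0,0,-0.16,0,0,0],
    [0,0,-0.24,0,0,0],
    [0,0,-0.3,0,0,0],
    [0,0,-0.307,0,0,0],
    [0,0,-0.307,0,0,0],
    [0,0,-0.307,0,0,0],
  ],
)

```text
time_s: 34.95
position: [0.4497, 0.2468, 0.2371]
tcp_rot: [[0.001, 1.0, -0.002], [1.0, -0.001, -0.001], [-0.001, -0.002, -1.0]]
force: [0.6, 0.0, 0.3]
opening: 0.315
grasp_force: 30.0
```

Call:
send_rows(
  moves=[
    [0,0,-0.12,0,0,0],
    [0,0,-0.25,0,0,0],
    [0,0,-0.38,0,0,0],
    [0,0,-0.47,0,0,0],
    [-0.12,0.04,-0.47,0,0,0],
    [-0.26,0.1,-0.47,0,0,0],
    [-0.42,0.18,-0.47,0,0,0],
    [-0.58,0.26,-0.47,0,0,0],
    [-0.74,0.34,-0.47,0,0,0],
    [-0.88,0.42,-0.47,0,0,0],
    [-0.98,0.46,-0.47,0,0,0],
    [-1,0.46,-0.47,0,0,0],
  ],
)

```text
time_s: 36.15
position: [0.5662, -0.0061, 0.3538]
tcp_rot: [[0.005, 1.0, -0.002], [1.0, -0.005, -0.001], [-0.001, -0.002, -1.0]]
force: [-0.0, 1.2, 0.2]
opening: 0.317
grasp_force: 30.0
```

```bash
python3 - <<'E'
from cup import *
cup()
plan((.565,-.005,.230,.5))
f=np.load("sceneL.npz"); d=f['d']; P=cloud("scene",d); H=hsv(f['im'])
m=(d>0)&(H[...,0]>160)&(H[...,1]>100)&(P[...,2]>.14)&(abs(P[...,0]-.566)<.05)&(abs(P[...,1])<.05)
q=P[m]; print('head',len(q),q.mean(0).round(3),q.min(0).round(4))
E
```

```text
top [0.4439 0.2798] 0.0424 101
scene [0.445  0.2798] 0.0432 108
t 36.25 tcp [ 0.5646 -0.0034  0.3543] toolyaw -0.15 open 0.319 gf 30.0 F [ 0.   0.7 -0.5]
(0.565, -0.005, 0.23, 0.5) -> [-0.007, 0.003, 0.497] [-0.002, -0.001, -0.007]
head 145 [0.572 0.003 0.222] [ 0.5567 -0.0066  0.1968]
```

The cup was knocked a few cm aside, to (0.444, 0.280), after the strokes; it's still upright and no longer needed. Continuing with the cheek brush at the rail.

Call:
send_rows(
  moves=[
    [-0.007,0,0.1,0,0,-0.007],
    [-0.007,0,0.22,0,0,-0.007],
    [-0.007,0,0.34,0,0,-0.007],
    [-0.007,0,0.44,0,0,-0.007],
    [-0.007,0,0.49,0,0,-0.007],
    [-0.007,0,0.49,0,0,-0.007],
    [-0.007,0,0.49,0,0,-0.007],
    [-0.007,0,0.49,0,0,-0.007],
  ],
)

```text
time_s: 37.05
position: [0.5663, -0.0044, 0.2349]
tcp_rot: [[-0.011, 1.0, 0.003], [1.0, 0.011, -0.001], [-0.001, 0.003, -1.0]]
force: [-0.0, -0.6, -0.0]
opening: 0.32
grasp_force: 30.0
```

Call:
send_rows(
  moves=[
    [0,0.05,0,0,0,0],
    [0,0.1,0,0,0,0],
    [0,0.15,0,0,0,0],
    [0,0.2,0,0,0,0],
    [0,0.24,0,0,0,0],
    [0,0.256,0,0,0,0],
    [0,0.256,0,0,0,0],
    [0,0.256,0,0,0,0],
    [0,0.256,0,0,0,0],
  ],
)

```text
time_s: 37.95
position: [0.6288, -0.0039, 0.2333]
tcp_rot: [[-0.01, 1.0, -0.0], [1.0, 0.01, 0.0], [0.0, -0.0, -1.0]]
force: [-1.2, -0.3, -1.5]
opening: 0.318
grasp_force: 30.0
```

```bash
python3 -c "
from h import *
plan((.630,-.01,.1965,.5),(.6305,-.083,.1965,.5))"
```

```text
t 37.95 tcp [ 0.6288 -0.0039  0.2333] toolyaw 0.58 open 0.318 gf 30.0 F [-1.2 -0.3 -1.5]
(0.63, -0.01, 0.1965, 0.5) -> [-0.024, 0.004, 0.147] [-0.0, -0.0, 0.001]
(0.6305, -0.083, 0.1965, 0.5) -> [-0.316, 0.004, 0.147] [-0.0, -0.0, 0.001]
```

Call:
send_rows(
  moves=[
    [-0.01,0.003,0.04,0,0,0],
    [-0.02,0.004,0.08,0,0,0],
    [-0.02,0.004,0.12,0,0,0],
    [-0.02,0.004,0.145,0,0,0],
    [-0.02,0.004,0.145,0,0,0],
    [-0.02,0.004,0.145,0,0,0],
  ],
)

```text
time_s: 38.55
position: [0.6303, -0.0089, 0.1968]
tcp_rot: [[-0.01, 1.0, -0.0], [1.0, 0.01, 0.0], [0.0, -0.0, -1.0]]
force: [-0.7, 0.4, -0.5]
opening: 0.318
grasp_force: 30.0
```

Call:
send_rows(
  moves=[
    [-0.05,0,0,0,0,0],
    [-0.1,0,0,0,0,0],
    [-0.15,0,0,0,0,0],
    [-0.2,0,0,0,0,0],
    [-0.25,0,0,0,0,0],
    [-0.29,0.002,0,0,0,0],
    [-0.3,0.002,0,0,0,0],
    [-0.3,0.002,0,0,0,0],
    [-0.3,0.002,0.004,0,0,0],
    [-0.3,0.002,0.008,0,0,0],
    [-0.3,0.002,0.008,0,0,0],
  ],
)

```text
time_s: 39.65
position: [0.6313, -0.0833, 0.1948]
tcp_rot: [[-0.011, 1.0, -0.001], [1.0, 0.011, 0.0], [0.0, -0.001, -1.0]]
force: [-0.5, 0.7, -0.7]
opening: 0.32
grasp_force: 30.0
```

Call:
send_rows(
  moves=[
    [0,0,0.004,0,0,0],
    [0,0,0.004,0,0,0],
    [0,0,0.004,0,0,0],
  ],
)

```text
time_s: 39.95
position: [0.6315, -0.0838, 0.194]
tcp_rot: [[-0.01, 1.0, -0.0], [1.0, 0.01, -0.0], [-0.0, -0.0, -1.0]]
force: [0.5, 0.5, -1.2]
opening: 0.317
grasp_force: 30.0
```

Call:
send_rows(
  moves=[
    [0,0,0.004,0,0,0],
    [0,0,0.004,0,0,0],
    [0,0,0.004,0,0,0],
  ],
)

```text
time_s: 40.25
position: [0.6317, -0.0839, 0.1934]
tcp_rot: [[-0.01, 1.0, 0.001], [1.0, 0.01, -0.0], [-0.0, 0.001, -1.0]]
force: [-1.5, 1.0, 2.4]
opening: 0.322
grasp_force: 30.0
```

Call:
send_rows(
  moves=[
    [0,0,0.004,0,0,0],
    [0,0,0.004,0,0,0],
    [0,0,0.004,0,0,0],
  ],
)

```text
time_s: 40.55
position: [0.6318, -0.084, 0.1933]
tcp_rot: [[-0.01, 1.0, 0.001], [1.0, 0.01, -0.0], [-0.0, 0.001, -1.0]]
force: [-0.7, 0.7, 6.0]
opening: 0.319
grasp_force: 30.0
```

Contact: release and retreat.

Call:
send_rows(
  moves=[
    [0,0,0,0,0,0],
    [0,0,0,0,0,0],
    [0,0,0,0,0,0],
    [0,0,0,0,0,0],
    [0,0,-0.05,0,0,0],
    [0,0,-0.15,0,0,0],
    [0,0,-0.3,0,0,0],
    [0,0,-0.45,0,0,0],
    [0,0,-0.6,0,0,0],
    [0,0,-0.7,0,0,0],
    [0,0,-0.7,0,0,0],
    [0,0,-0.7,0,0,0],
  ],
  grip=0.6,
)

```text
time_s: 41.75
position: [0.6314, -0.0839, 0.3678]
tcp_rot: [[-0.01, 1.0, 0.001], [1.0, 0.01, -0.0], [-0.0, 0.001, -1.0]]
force: [-0.2, 0.5, -1.4]
opening: 0.606
grasp_force: 0.0
```

```bash
cat > hang.py <<'E'
from h import *
def hang(name):
    im,d=viewer.capture("scene"); P=cloud("scene",d);X,Y,Z=[P[...,i] for i in range(3)]
    m=((d>0)&(abs(X-.63)<.045)&(Y>-.17)&(Y<.15)&(Z>.05)&(Z<.2)).astype(np.uint8)
    k,l,st,ce=cv2.connectedComponentsWithStats(m)
    for i in range(1,k):
        if st[i,4]>40:
            q=P[l==i]; a=q[q[:,2]>.12].mean(0); b=q[q[:,2]<.08].mean(0); print('hung',st[i,4],a.round(3),b.round(3),'zmin',q[:,2].min().round(3))
    cv2.imwrite(name,cv2.resize(im[100:330,100:370],(700,596),interpolation=cv2.INTER_CUBIC)[:,:,::-1])
E
python3 - <<'E'
from hang import *
hang("pics/s5.png")
plan((.4935,-.2503,.26,-11.5))
E
```

```text
hung 255 [ 0.629 -0.085  0.157] [ 0.631 -0.085  0.066] zmin 0.051
hung 240 [ 0.629 -0.12   0.156] [ 0.633 -0.124  0.066] zmin 0.052
t 41.8 tcp [ 0.6308 -0.0838  0.3663] toolyaw 0.58 open 0.598 gf 0.0 F [-0.3 -0.6 -0.4]
(0.4935, -0.2503, 0.26, -11.5) -> [-0.661, -0.555, 0.426] [-0.001, -0.0, 0.134]
```

View pics/s5.png

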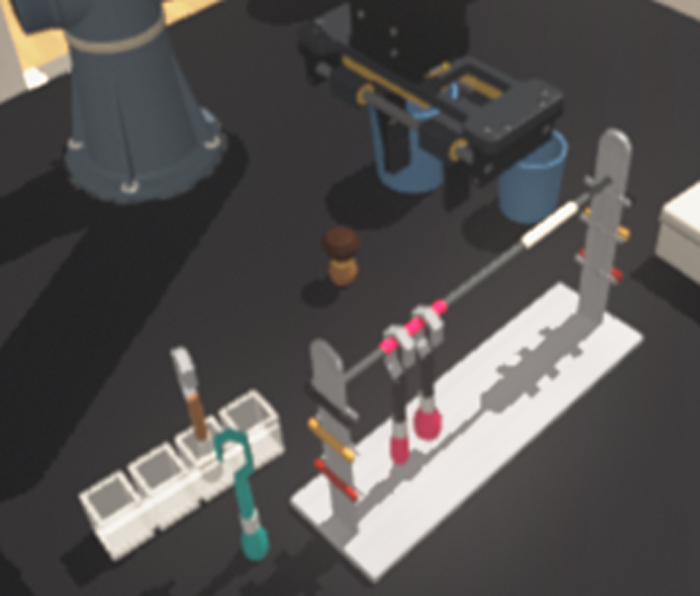

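Both used brushes hang on the pink sleeve, at (400,395) and (428,370). Now the clean brush.

Call:
send_rows(
  moves=[
    [-0.1,-0.08,0.03,0,0,0.03],
    [-0.25,-0.2,0.03,0,0,0.06],
    [-0.4,-0.33,0.03,0,0,0.09],
    [-0.55,-0.45,0.05,0,0,0.134],
    [-0.62,-0.52,0.1,0,0,0.134],
    [-0.661,-0.552,0.2,0,0,0.134],
    [-0.661,-0.552,0.3,0,0,0.134],
    [-0.661,-0.552,0.4,0,0,0.134],
    [-0.661,-0.552,0.42,0,0,0.134],
    [-0.661,-0.552,0.42,0,0,0.134],
    [-0.661,-0.552,0.42,0,0,0.134],
  ],
)

```text
time_s: 42.9
position: [0.4957, -0.2507, 0.2625]
tcp_rot: [[0.199, 0.98, 0.001], [0.98, -0.199, -0.0], [-0.0, 0.001, -1.0]]
force: [0.1, 0.4, 0.0]
opening: 0.603
grasp_force: 0.0
```

```bash
python3 -c "
from h import *
plan((.4935,-.2503,.160,-11.5))"
```

```text
t 42.9 tcp [ 0.4957 -0.2507  0.2625] toolyaw -11.46 open 0.603 gf 0.0 F [0.1 0.4 0. ]
(0.4935, -0.2503, 0.16, -11.5) -> [0.0, -0.009, 0.41] [0.0, 0.0, 0.0]
```

Call:
send_rows(
  moves=[
    [0,-0.009,0.08,0,0,0],
    [0,-0.009,0.16,0,0,0],
    [0,-0.009,0.24,0,0,0],
    [0,-0.009,0.32,0,0,0],
    [0,-0.009,0.38,0,0,0],
    [0,-0.009,0.409,0,0,0],
    [0,-0.009,0.409,0,0,0],
    [0,-0.009,0.409,0,0,0],
  ],
)

```text
time_s: 43.7
position: [0.4938, -0.2506, 0.1608]
tcp_rot: [[0.199, 0.98, 0.002], [0.98, -0.199, -0.001], [-0.001, 0.002, -1.0]]
force: [0.0, -0.5, 0.2]
opening: 0.603
grasp_force: 0.0
```

Call:
send_rows(
  moves=[
    [0,0,0,0,0,0],
    [0,0,0,0,0,0],
    [0,0,0,0,0,0],
    [0,0,0,0,0,0],
    [0,0,0,0,0,0],
    [0,0,0,0,0,0],
    [0,0,0,0,0,0],
  ],
  grip=0.0,
)

```text
time_s: 44.4
position: [0.4929, -0.2502, 0.1601]
tcp_rot: [[0.199, 0.98, -0.0], [0.98, -0.199, -0.0], [-0.0, -0.0, -1.0]]
force: [-0.5, -0.6, 3.5]
opening: 0.316
grasp_force: 30.0
```

Call:
send_rows(
  moves=[
    [0,0,-0.05,0,0,0],
    [0,0,-0.12,0,0,0],
    [0,0,-0.22,0,0,0],
    [0,0,-0.34,0,0,0],
    [0,0,-0.46,0,0,0],
    [0,0,-0.58,0,0,-0.03],
    [0,0,-0.7,0,0,-0.07],
    [0,0,-0.8,0,0,-0.11],
    [0,0,-0.84,0,0,-0.132],
    [0,0,-0.84,0,0,-0.132],
    [0,0,-0.84,0,0,-0.132],
  ],
)

```text
time_s: 45.5
position: [0.4927, -0.2498, 0.3696]
tcp_rot: [[-0.006, 1.0, -0.0], [1.0, 0.006, 0.0], [0.0, -0.0, -1.0]]
force: [0.2, 0.5, -0.7]
opening: 0.316
grasp_force: 30.0
```

```bash
python3 -c "
from h import *
plan((.564,-.005,.36,.5))"
```

```text
t 45.5 tcp [ 0.4927 -0.2498  0.3696] toolyaw 0.36 open 0.316 gf 30.0 F [ 0.2  0.5 -0.7]
(0.564, -0.005, 0.36, 0.5) -> [0.977, 0.291, 0.039] [-0.0, -0.0, -0.002]
```

Call:
send_rows(
  moves=[
    [0.1,0.02,0,0,0,0],
    [0.25,0.06,0,0,0,0],
    [0.4,0.1,0,0,0,0],
    [0.55,0.15,0,0,0,0],
    [0.7,0.2,0,0,0,0],
    [0.85,0.25,0,0,0,0],
    [0.96,0.285,0.02,0,0,0],
    [0.98,0.287,0.04,0,0,0],
    [0.98,0.287,0.04,0,0,0],
    [0.98,0.287,0.04,0,0,0],
  ],
)

```text
time_s: 46.5
position: [0.5625, -0.0054, 0.3589]
tcp_rot: [[-0.006, 1.0, -0.002], [1.0, 0.006, -0.0], [-0.0, -0.002, -1.0]]
force: [-1.1, -0.1, -0.5]
opening: 0.316
grasp_force: 30.0
```

```bash
python3 -c "
from h import *
plan((.565,-.005,.2315,.5))"
```

```text
t 46.5 tcp [ 0.5625 -0.0054  0.3589] toolyaw 0.36 open 0.316 gf 30.0 F [-1.1 -0.1 -0.5]
(0.565, -0.005, 0.2315, 0.5) -> [0.002, 0.011, 0.51] [-0.001, 0.0, -0.002]
```

Call:
send_rows(
  moves=[
    [0,0.01,0.1,0,0,0],
    [0,0.01,0.22,0,0,0],
    [0,0.01,0.34,0,0,0],
    [0,0.01,0.44,0,0,0],
    [0,0.01,0.505,0,0,0],
    [0,0.01,0.505,0,0,0],
    [0,0.01,0.505,0,0,0],
    [0,0.01,0.505,0,0,0],
  ],
)

```text
time_s: 47.3
position: [0.5665, -0.0055, 0.235]
tcp_rot: [[-0.006, 1.0, 0.003], [1.0, 0.006, -0.001], [-0.001, 0.003, -1.0]]
force: [-0.4, 0.1, -0.5]
opening: 0.319
grasp_force: 30.0
```

Call:
send_rows(
  moves=[
    [0,0.05,0,0,0,0],
    [0,0.1,0,0,0,0],
    [0,0.15,0,0,0,0],
    [0,0.2,0,0,0,0],
    [0,0.24,0,0,0,0],
    [0,0.258,0,0,0,0],
    [0,0.258,0,0,0,0],
    [0,0.258,0,0,0,0],
    [0,0.258,0,0,0,0],
  ],
)

```text
time_s: 48.2
position: [0.6298, -0.0041, 0.2337]
tcp_rot: [[-0.007, 1.0, 0.0], [1.0, 0.007, -0.0], [-0.0, 0.0, -1.0]]
force: [-0.0, 0.6, -1.5]
opening: 0.316
grasp_force: 30.0
```

```bash
python3 -c "
from h import *
plan((.630,-.005,.197,.5),(.629,.08,.197,.5))"
```

```text
t 48.2 tcp [ 0.6298 -0.0041  0.2337] toolyaw 0.4 open 0.316 gf 30.0 F [-0.   0.6 -1.5]
(0.63, -0.005, 0.197, 0.5) -> [-0.003, 0.001, 0.147] [0.0, 0.0, -0.001]
(0.629, 0.08, 0.197, 0.5) -> [0.337, -0.001, 0.147] [0.0, 0.0, -0.001]
```

Call:
send_rows(
  moves=[
    [0,0,0.04,0,0,0],
    [0,0,0.08,0,0,0],
    [0,0,0.12,0,0,0],
    [0,0,0.145,0,0,0],
    [0,0,0.145,0,0,0],
    [0,0,0.145,0,0,0],
  ],
)

```text
time_s: 48.8
position: [0.6301, -0.0042, 0.197]
tcp_rot: [[-0.007, 1.0, -0.0], [1.0, 0.007, 0.0], [0.0, -0.0, -1.0]]
force: [0.0, -0.3, -0.4]
opening: 0.315
grasp_force: 30.0
```

Call:
send_rows(
  moves=[
    [0.05,0,0,0,0,0],
    [0.1,0,0,0,0,0],
    [0.15,0,0,0,0,0],
    [0.2,0,0,0,0,0],
    [0.25,0,0,0,0,0],
    [0.3,-0.001,0,0,0,0],
    [0.337,-0.001,0,0,0,0],
    [0.337,-0.001,0,0,0,0],
    [0.337,-0.001,0.004,0,0,0],
    [0.337,-0.001,0.008,0,0,0],
    [0.337,-0.001,0.008,0,0,0],
  ],
)

```text
time_s: 49.9
position: [0.6292, 0.0796, 0.1953]
tcp_rot: [[-0.006, 1.0, -0.0], [1.0, 0.006, 0.0], [0.0, -0.0, -1.0]]
force: [-0.3, 0.8, -0.2]
opening: 0.316
grasp_force: 30.0
```

Call:
send_rows(
  moves=[
    [0,0,0.006,0,0,0],
    [0,0,0.006,0,0,0],
    [0,0,0.006,0,0,0],
  ],
)

```text
time_s: 50.2
position: [0.6294, 0.0796, 0.1951]
tcp_rot: [[-0.006, 1.0, 0.001], [1.0, 0.006, -0.0], [-0.0, 0.001, -1.0]]
force: [-2.7, 0.2, 5.1]
opening: 0.316
grasp_force: 30.0
```

Contact: release and retreat.

Call:
send_rows(
  moves=[
    [0,0,0,0,0,0],
    [0,0,0,0,0,0],
    [0,0,0,0,0,0],
    [0,0,0,0,0,0],
    [0,0,-0.05,0,0,0],
    [0,0,-0.15,0,0,0],
    [0,0,-0.3,0,0,0],
    [0,0,-0.45,0,0,0],
    [0,0,-0.6,0,0,0],
    [0,0,-0.7,0,0,0],
    [0,-0.2,-0.7,0,0,0],
    [0,-0.4,-0.7,0,0,0],
  ],
  grip=0.6,
)

```text
time_s: 51.4
position: [0.5294, 0.0792, 0.3704]
tcp_rot: [[-0.007, 1.0, 0.004], [1.0, 0.007, -0.0], [-0.0, 0.004, -1.0]]
force: [0.5, 0.1, 0.6]
opening: 0.597
grasp_force: 0.0
```

Call:
send_rows(
  moves=[
    [0,-0.2,0,0,0,0],
    [0,-0.2,0,0,0,0],
    [0,-0.2,0,0,0,0],
    [0,-0.2,0,0,0,0],
    [0,-0.2,0,0,0,0],
    [0,-0.2,0,0,0,0],
    [0,-0.2,0,0,0,0],
  ],
)

```text
time_s: 52.1
position: [0.48, 0.0789, 0.3686]
tcp_rot: [[-0.007, 1.0, -0.0], [1.0, 0.007, -0.0], [0.0, -0.0, -1.0]]
force: [0.3, -0.9, -0.0]
opening: 0.597
grasp_force: 0.0
```

```bash
python3 - <<'E'
from hang import *
hang("pics/s6.png")
E
```

```text
hung 233 [0.627 0.078 0.157] [0.63  0.074 0.064] zmin 0.05
hung 279 [ 0.631 -0.087  0.16 ] [ 0.636 -0.091  0.065] zmin 0.05
hung 248 [ 0.631 -0.119  0.16 ] [ 0.633 -0.121  0.064] zmin 0.05
```

View pics/s6.png

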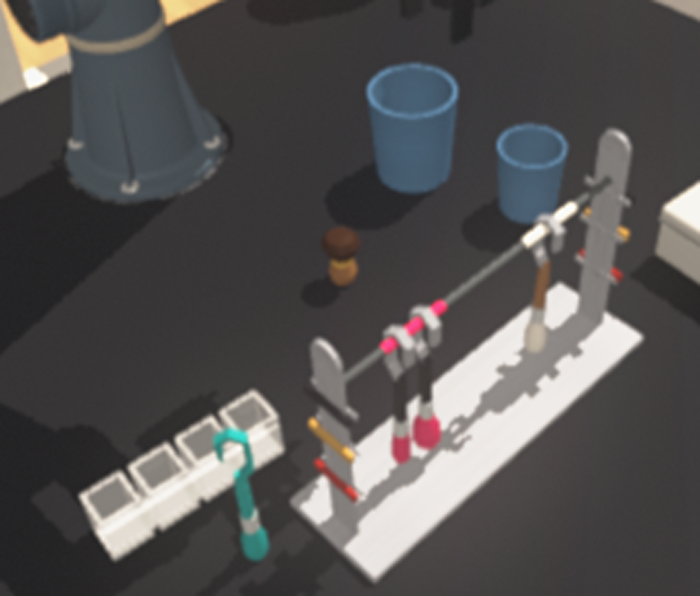

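All three brushes hang on their sleeves: pink at (400,395) and (426,375), white at (540,290). I'll let any swing die out, then hand in.

Call:
send_rows(
  moves=[
    [0,0,0,0,0,0],
    [0,0,0,0,0,0],
    [0,0,0,0,0,0],
    [0,0,0,0,0,0],
    [0,0,0,0,0,0],
    [0,0,0,0,0,0],
    [0,0,0,0,0,0],
    [0,0,0,0,0,0],
    [0,0,0,0,0,0],
    [0,0,0,0,0,0],
    [0,0,0,0,0,0],
    [0,0,0,0,0,0],
  ],
)

```text
time_s: 53.35
position: [0.4792, 0.079, 0.3688]
tcp_rot: [[-0.007, 1.0, -0.0], [1.0, 0.007, -0.0], [-0.0, -0.0, -1.0]]
force: [-0.5, 0.1, -0.2]
opening: 0.599
grasp_force: 0.0
```

Call:
send_rows(
  moves=[
    [0,0,0,0,0,0],
    [0,0,0,0,0,0],
    [0,0,0,0,0,0],
    [0,0,0,0,0,0],
    [0,0,0,0,0,0],
    [0,0,0,0,0,0],
    [0,0,0,0,0,0],
    [0,0,0,0,0,0],
    [0,0,0,0,0,0],
    [0,0,0,0,0,0],
    [0,0,0,0,0,0],
    [0,0,0,0,0,0],
  ],
)

```text
time_s: 54.55
position: [0.4792, 0.079, 0.3688]
tcp_rot: [[-0.007, 1.0, 0.0], [1.0, 0.007, 0.0], [0.0, 0.0, -1.0]]
force: [0.7, -0.1, -0.8]
opening: 0.605
grasp_force: 0.0
```

```bash
python3 - <<'E'
from hang import *
hang("pics/s7.png")
from rig import ticket
print(ticket.hand_in())
E
```

```text
hung 232 [0.627 0.078 0.156] [0.63  0.075 0.065] zmin 0.05
hung 532 [ 0.631 -0.104  0.161] [ 0.635 -0.102  0.065] zmin 0.05
the job is handed in; nothing more can be done
None
```

The job is handed in at about 55 s: the eye brush, then the cheek brush, were cleaned in the small cup and hang on the pink sleeve, and the one clean brush present hangs on the white sleeve; the cup was knocked a few cm aside after its last use but stayed upright.

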